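Locate a manifold block from the parts drawer in the jig

ROBOT

A 6-joint arm with a two-finger parallel gripper is mounted at the origin on the work surface. World frame = base frame: x ahead of the robot, y to its left, z up, the work surface at z = 0. Lengths are in m, angles in rad, forces in N, time in s.
With the tool pointing down it reaches from about 0.275 to 0.875 m from the base axis. Payload 12.5 kg.
Tool frame: the origin (TCP) lies at the very end of the fingers, on their centre line; the grasp point (between the pads) lies 19 mm behind it; z points along the fingers, y is the direction in which the jaws open and shut (so a half turn about z gives the same grasp; the last joint's range is limited). The gripper opens to 85 mm and grips with 20 to 120 N. Pads are 22 mm wide; open, the fingers measure 114 mm over their backs; the gripper's body (76 mm by 85 mm) begins 54 mm behind the grasp point. The pads swing forward as they close: fully open they stand 13 mm farther back than shut.
Start: joints at [1.22, 0.351, 1.652, -0, 1.139, -0.085], TCP at [0.144, 0.531, 0.231] pointing down, gripper open.
Joint ranges: [-2.75, 2.75], [-0.79, 2.1], [0.01, 2.65], [-1.57, 4.71], [0.07, 3.14], [-2.87, 2.87]. Speed limits (rad/s): [2.22, 2.22, 2.79, 3.14, 3.14, 3.14].

INTERFACE

Orientations are given as a rotation vector (axis times angle).
In Python, from rig import r, eyes, ticket gives the robot as it stands.
- The arm moves only by the tool apply_moves, never from a script. Its arguments are lists of equal length, an entry for each row: "slide": the shift along the world's x, y, z in mm, a list of three; "rotation": the turn, a rotation vector about the world's x, y, z in rad, a list of three; "gripper": the opening, from -1 (shut) to 1 (fully open). A call has 1 to 10 rows; each row is the pose to reach, as a shift and turn from the pose commanded when the call began; what a row does not reach only later rows make up. A row lasts 1/10 s, in which the tool goes at most 50 mm and 8.59 degrees, less where a joint would pass 70% of its speed; a pose out of reach is approached as far as the arm can. A call with a gripper value outside its range is refused whole. The fingers move at their own pace and stop on an object; "grip_force" is the grip in N (left out, the last holds). Time passes only in rows, so rows that repeat a pose let the fingers close. It gives the time, the measured TCP pose, the force and the opening at its end, in the units of the state.
- r.get_state(): the state, without advancing time (a new reading comes with each control period).
- eyes.capture(name): name is "side" or "top"; returns a dict with "color" (480x640x3 uint8, blue, green, red), "fx", "fy", "cx", "cy" (pixels), "D" ([k1, k2, p1, p2, k3] as OpenCV has them; the pictures are not rectified), "rvec" (rotation vector, rad) and "tvec" (3), from world to camera coordinates, as OpenCV has them. Camera axes: x right, y down, z forward; pixel columns grow to the right and rows downward; lengths in m; the calibration is good to about 2 mm. A picture is of the moment at which its call begins. There is no depth.
- ticket.finish_job(): hands the job in, once; it reports no verdict.
Trained networks look in a picture, given as the dict that the camera call returned (one of the last four; its "shot" number tells which), for a name from the list of things; names that differ only in an ending like _2 or _b are one class to them, and where a whole thing is asked for, a point or a joint stands for the part that bears it (a point fixed in the world has none). Each returns a list of dicts, best first, with "confidence" (0 to 1); they miss things now and then, are a little off and sometimes report something else, mostly with a low value. They report only what shows in the picture. A call takes as long as a camera call.
- eyes.look_for(picture, label): "box" ([left, top, right, bottom] in pixels, round what is visible of it).
The state is a dict: "clock": time; "q": joint angles; "qd": joint speeds; "tau": joint torques, N m; "position": TCP position; "tcp_rot": TCP orientation; "ft_force": force on the tool from outside, world axes, zero at the start; "moment": the same for the moment, N m; "gripper_width": opening from 0.0 (shut) to 1.0 (fully open).
Only numpy, scipy, OpenCV 4.12 (cv2) and the standard library are available. Lean on these libraries where they do the work, as an engineer would, in place of code of your own. Each camera call takes 0.05 s, during which the arm holds its last target.

TASK

Pull the red parts drawer right out to its stop and leave it out. Take the brass manifold block from it, set it down gently, flat on the jig plate, long side along the blue fence but clear of both the fence and the yellow end stop, and press it down firmly onto the plate for a moment. Then slide it sideways until it lies flush against the blue fence, and only after that along the fence until it is up against the yellow end stop as well; leave the other things on the bench where they are.

Things in the scene. Friction and masses are not known exactly. Their poses are not given: they have to be found in the camera images.
- drawer (a joint): how far the drawer is pulled out, in m: 0 shut, 0.130 at its stop. It may start up to 12 mm out. It slides level towards the cabinet's front (-x of handle), runs with 4 N of friction and stays where it is left.
- handle (a point): centre of the drawer's handle: an upright round steel bar, 11 mm thick, 59 mm tall, centre 62 mm above the bench, its axis 35 mm in front of the red drawer front; two 8 mm arms hold it 20 mm above and below its centre. +x points into the cabinet, z up. The drawer pulls along -x.
- cabinet: grey cabinet (axes as the handle's). A plywood shelf with an orange edge overhangs the drawer: its underside is 113 mm above the handle's centre, its edge 7 mm behind the handle's axis when the drawer is shut. So a gripper pointing straight down does not fit over the handle: lean it back some 25 to 45 degrees, fingers pointing down and into the cabinet. Origin on the bench.
- tray (a point): centre of the floor of the drawer's front compartment; moves with the drawer, axes as the handle's. The compartment is 129 mm long (x) and 174 mm wide (y). Side and cross walls are 36 mm high above it; the red front is 206 mm wide, its top 44 mm above this floor. Behind the cross wall lie two copper couplings.
- block: the brass manifold block, 76 mm (its x) by 44 mm (its y) by 40 mm (its z, up), about 0.5 to 0.7 kg, with three ports on top. Origin at its centre. It starts flat in the drawer's front compartment, about in the middle, long side roughly along the drawer's pull direction. With the drawer out it lies some 25 mm in front of the shelf's edge: lean the tool back here too.
- jig: the fixed locating jig: an aluminium plate 190 mm (x) by 180 mm (y), 12 mm thick, lying on the bench. Origin at the centre of its underside, z up. A blue fence stands along its +y edge and a yellow end stop on its +x edge (the far one from the robot).
- corner (a point): inner corner of the jig, where the faces of fence and end stop meet, at the height of the plate's top. Axes as the jig: fence face y = 0 (runs 160 mm along -x), end stop face x = 0 (from 15 to 115 mm along -y), both 24 mm high; the free plate is at negative x (170 mm) and negative y (160 mm). A located block has its centre at x = -0.038, y = -0.022, z = 0.020 here.
- flux_jar: white flux jar with a blue lid, 54 mm across, 50 mm tall, behind the jig's end stop; origin under its centre. Leave alone.
- torch_gas: yellow gas cylinder, 70 mm across, 200 mm tall, upright at the back of the bench; origin under its centre. Leave alone.
- brush: flat brush lying on the bench in the middle, between cabinet and jig, handle towards the robot. Leave alone.
- valve: brass valve with black handwheel standing at the left of the bench, 84 mm long, 78 mm tall. Leave alone.
- elbow_pipe: bent copper pipe, 22 mm thick, lying at the right of the bench. Leave alone.

How it is judged:
On the way, in this order (a step that is already met when the one before it is completed fails the run):
1. the drawer is pulled out to within 4 mm of its stop (value of joint drawer above 0.126 m), for 0.2 s.
2. the block lies on the jig plate, at least 8 mm clear of fence and end stop, and is pressed onto it with more than 11 N (z of block in the frame of corner between 0.017 and 0.022 m and y of block in the frame of corner between -0.16 and -0.03 m and x of block in the frame of corner between -0.165 and -0.046 m and contact force between block and jig above 11 N), for 0.1 s.
3. the block lies flush against the blue fence (within 2 mm and 2 degrees), not yet at the end stop (z of block in the frame of corner below 0.022 m and y of block in the frame of corner above -0.024 m and angle between the x axis of block and the x axis of corner, either way round below 0.035 rad), for 0.1 s.
4. the block is against the end stop too (within 2 mm) (z of block in the frame of corner below 0.022 m and y of block in the frame of corner above -0.024 m and x of block in the frame of corner above -0.04 m), for 0.1 s.
At the end, for the whole second after the job is handed in: The drawer is still out (within 10 mm of its stop); the block rests flat on the jig plate, within 2 mm of the blue fence and of the yellow end stop and square to them within 2 degrees, at rest (all of step 4 and value of joint drawer above 0.12 m and x of block in the frame of corner below -0.036 m and y of block in the frame of corner below -0.02 m and z of block in the frame of corner above 0.018 m and angle between the x axis of block and the x axis of corner, either way round below 0.035 rad and angle between block's own z axis and vertical below 0.035 rad and linear speed of block below 0.01 m/s); the robot touches nothing.
It fails at once if the block is dropped or rammed onto the jig (over 100 N) (contact force between block and jig above 100 N).
It fails at once if a bystander is moved by more than 25 mm (distance of any of flux_jar, torch_gas, brush, valve, elbow_pipe from where it was at the start of the episode above 0.025 m).
It also fails if it takes over 72 s, if anything falls off the work surface, if the arm or the gripper's body presses on something with over 40 N, if the wrist force passes 120 N, or if a joint passes its speed limit or range.

## Working session

There is one attempt and no reset: what is moved stays moved. The work goes in short steps, Python scripts to look and compute and a tool call to move; the robot and the scene stay as the last step left them, time stands still between calls to the robot, and variables do not carry over. Pictures are saved under pics/ and viewed, and the job is handed in when it is done.

Besides the shell and the picture viewer there is one more tool, called after "Call:" in YAML: its name, and indented under it one key for each argument. apply_moves: Moves the arm, as the interface text tells. Its arguments: {"type":"object","properties":{"slide":{"type":"array"},"rotation":{"type":"array"},"gripper":{"type":"array"},"grip_force":{"type":"number"}},"required":["slide","rotation","gripper"]}

```bash
ls; mkdir -p pics; python3 - <<'E'
from rig import r,eyes,ticket
import cv2,pickle
print(r.get_state())
for n in("side","top"):
    p=eyes.capture(n); cv2.imwrite(f"pics/{n}0.png",p["color"]); pickle.dump(p,open(f"{n}0.pkl","wb"))
    print({k:v for k,v in p.items() if k!="color"})
    for l in["drawer","handle","cabinet","block","jig","flux_jar","torch_gas","brush","valve","elbow_pipe"]:
        print(n,l,[(d["box"],round(d["confidence"],2)) for d in eyes.look_for(p,l)][:2])
E
```

```text
pics
{'clock': 0.0, 'q': array([ 1.22040949e+00,  3.51252264e-01,  1.65243650e+00, -1.35653185e-05,
        1.13907917e+00, -8.45892466e-02]), 'qd': array([ 1.13615507e-04,  5.78477265e-04, -4.90607050e-04, -5.49184912e-05,
       -4.42785819e-04, -1.28147936e-03]), 'tau': array([-2.57273623e-04, -5.06111956e+01, -2.91393381e+01, -1.84494284e-04,
        4.71205101e-03,  2.83932656e-05]), 'position': array([0.14433184, 0.53038034, 0.23074492]), 'tcp_rot': array([-4.16245005e-01, -3.11365114e+00,  1.80667758e-03]), 'ft_force': array([-0.2080358 , -0.50676521,  0.4202417 ]), 'moment': array([-0.00970649, -0.00371812,  0.01424763]), 'gripper_width': 0.9972793543509362}
{'fx': 442.6656268717726, 'fy': 442.6656268717726, 'cx': 318.8362884505757, 'cy': 243.65034969477242, 'D': array([0.03369815, 0.        , 0.        , 0.        , 0.        ]), 'rvec': array([ 0.31538771, -2.83138478,  1.16720291]), 'tvec': array([0.59870954, 0.16011024, 1.20518432]), 'shot': 1}
side drawer [([301.9, 186.5, 327.4, 235.8], 0.94)]
side handle [([303.7, 180.1, 323.3, 232.2], 0.89), ([281.1, 389.9, 320.6, 427.
[... 644 characters left out ...]
c': array([ 2.13034933, -2.14308342,  0.17590695]), 'tvec': array([-0.02635405,  0.62472966,  1.57977164]), 'shot': 2}
top drawer [([344.1, 222.7, 419.2, 236.6], 0.58)]
top handle []
top cabinet [([343.1, 114.5, 437.3, 236.8], 0.85)]
top block [([199.1, 230.5, 280.9, 313.0], 0.57), ([295.7, 180.1, 325.2, 216.0], 0.57)]
top jig [([199.4, 234.7, 279.8, 310.1], 0.57)]
top flux_jar [([247.5, 212.7, 272.7, 230.7], 0.79)]
top torch_gas [([297.9, 179.2, 326.0, 216.4], 0.74), ([346.3, 223.4, 422.6, 238.6], 0.56)]
top brush [([307.7, 269.6, 325.3, 343.1], 0.87), ([130.1, 251.2, 153.0, 283.7], 0.44)]
top valve [([128.4, 253.7, 155.7, 282.7], 0.59)]
top elbow_pipe [([458.4, 256.4, 533.1, 317.3], 0.81)]
```

```bash
python3 - <<'E'
import cv2,pickle
for n,(a,b,c,d) in {"side":(200,120,420,440),"top":(180,100,450,320)}.items():
    p=pickle.load(open(f"{n}0.pkl","rb"))["color"][b:d,a:c]
    s=min(800/(c-a),600/(d-b)); cv2.imwrite(f"pics/{n}0z.png",cv2.resize(p,None,fx=s,fy=s,interpolation=cv2.INTER_CUBIC)); print(n,s)
E
```

```text
side 1.875
top 2.727272727272727
```

View pics/top0.png

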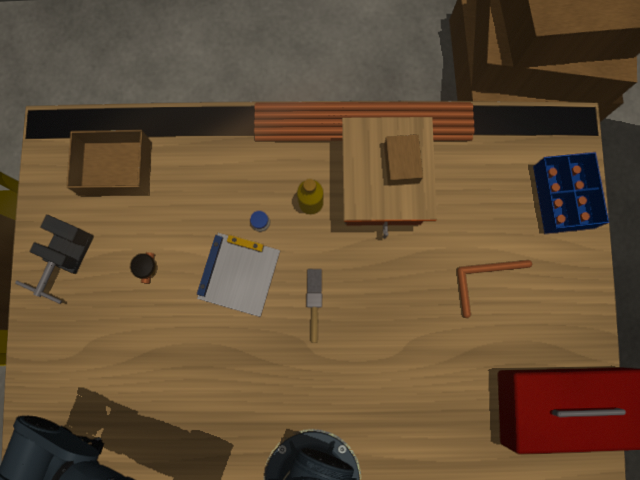

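View pics/side0.png

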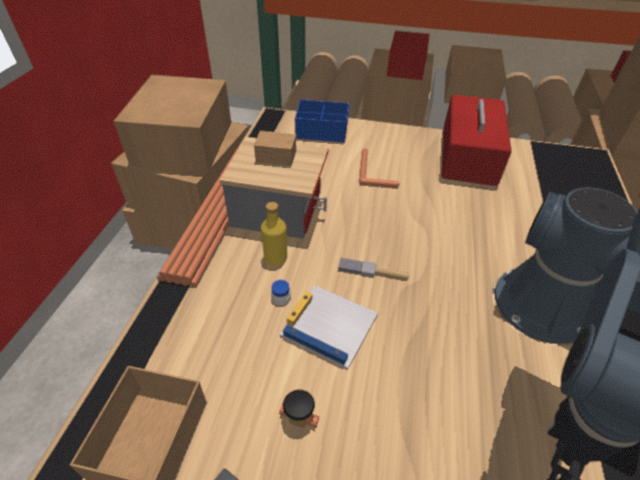

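```bash
sleep 1
```

```text
(no output)
```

View pics/top0z.png

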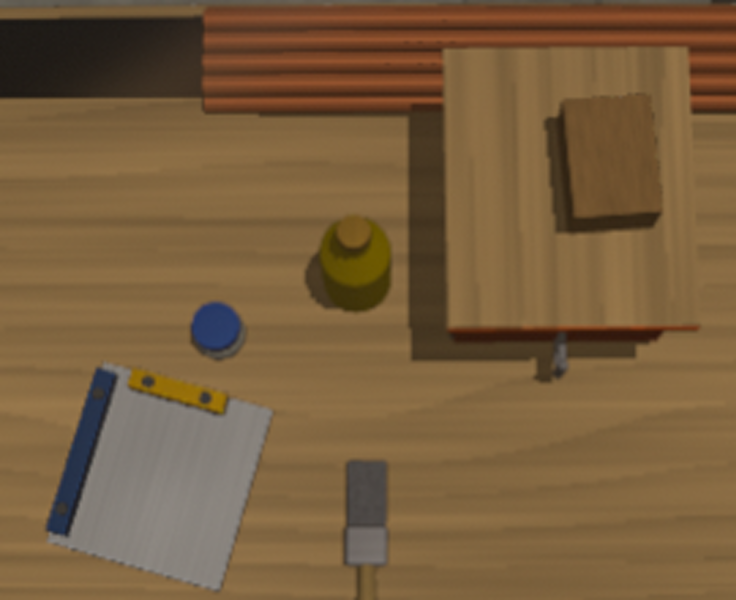

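View pics/side0z.png

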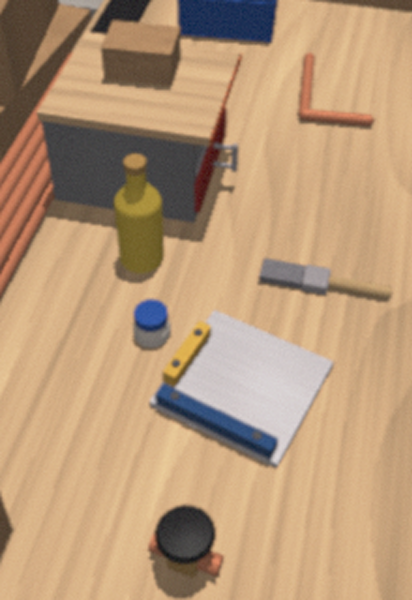

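```bash
cat > h.py <<'E'
import cv2,pickle,numpy as np
def crop(p,a,b,c,d,out,s=None):
    s=s or min(800/(c-a),600/(d-b)); m=cv2.resize(p["color"][b:d,a:c],None,fx=s,fy=s,interpolation=cv2.INTER_CUBIC)
    st=10
    for u in range((a//st+1)*st,c,st):
        cv2.line(m,(int((u+.5-a)*s),0),(int((u+.5-a)*s),6 if u%50 else 14),(255,255,255),1); cv2.putText(m,str(u),(int((u+.5-a)*s)-10,24),0,.35,(255,255,255),1)
    for v in range((b//st+1)*st,d,st):
        cv2.line(m,(0,int((v+.5-b)*s)),(6,int((v+.5-b)*s)),(255,255,255),1); cv2.putText(m,str(v),(8,int((v+.5-b)*s)+4),0,.35,(255,255,255),1)
    cv2.imwrite(out,m)
def K(p): return np.array([[p["fx"],0,p["cx"]],[0,p["fy"],p["cy"]],[0,0,1]])
def proj(p,X): return cv2.projectPoints(np.atleast_2d(np.asarray(X,float)),p["rvec"],p["tvec"],K(p),p["D"])[0][:,0]
def ray(p,uv):
    R=cv2.Rodrigues(p["rvec"])[0]; n=cv2.undistortPoints(np.array([[uv]],float),K(p),p["D"])[0,0]
    return -R.T@p["tvec"], R.T@np.array([n[0],n[1],1])
def onz(p,uv,z):
    o,d=ray(p,uv); return o+d*(z-o[2])/d[2]
def tri(ps,uvs):
    A=np.zeros((3,3));b=np.zeros(3)
    for p,u in zip(ps,uvs):
        o,d=ray(p,u); d/=np.linalg.norm(d); M=np.eye(3)-np.outer(d,d); A+=M;b+=M@o
    return np.linalg.solve(A,b)
E
python3 - <<'E'
from h import *
s=pickle.load(open("side0.pkl","rb"));t=pickle.load(open("top0.pkl","rb"))
crop(t,190,225,290,320,"pics/tj.png");crop(s,275,280,385,370,"pics/sj.png")
crop(t,340,205,440,250,"pics/th.png");crop(s,285,170,345,245,"pics/sh.png")
E
```

```text
(no output)
```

View pics/tj.png

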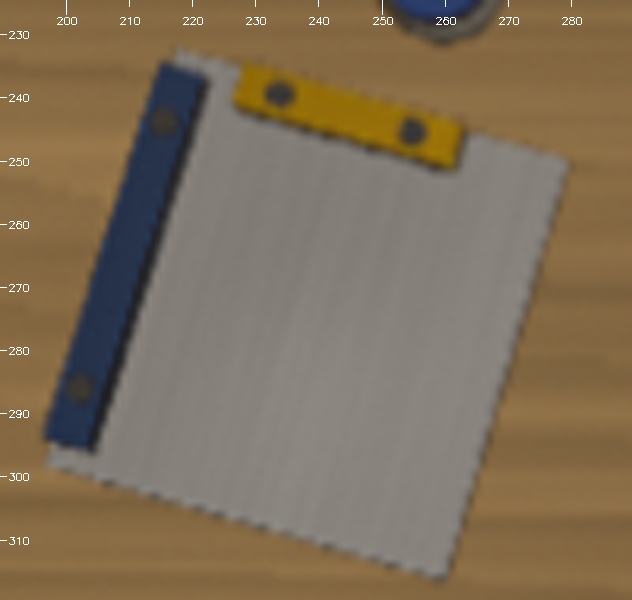

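View pics/sj.png

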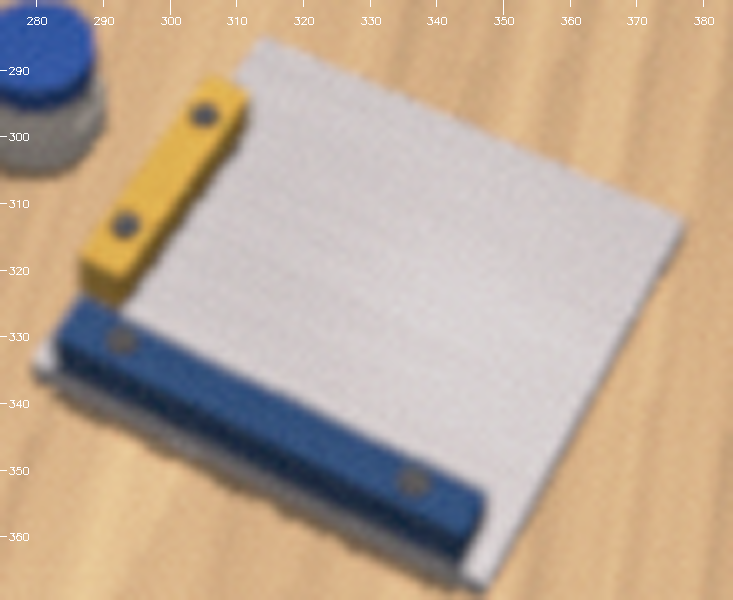

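View pics/th.png

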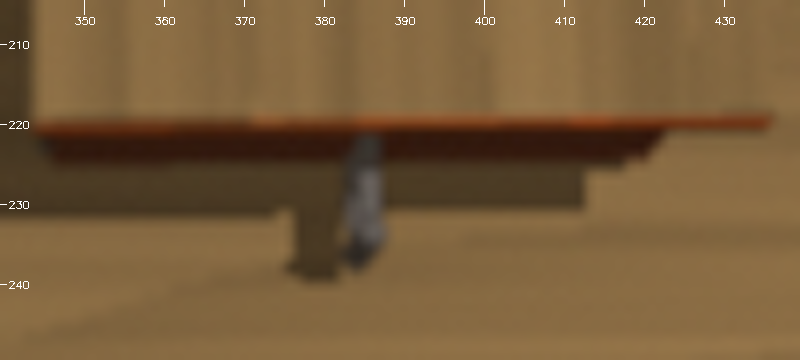

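View pics/sh.png

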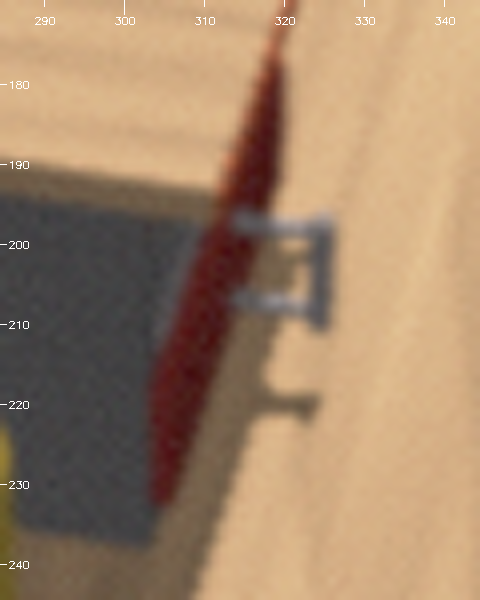

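```bash
python3 - <<'E'
from h import *
from scipy.optimize import least_squares
s=pickle.load(open("side0.pkl","rb"));t=pickle.load(open("top0.pkl","rb"))
loc=np.array([[95,90,12],[-95,90,12],[-95,-90,12],[95,-90,12]])/1e3
T=np.array([[217.5,232.5],[197,298.5],[260,316],[279.5,250]]);S=np.array([[280.5,335],[347,368],[377.5,313],[314,285.5]])
def W(q,l):
    c,si=np.cos(q[2]),np.sin(q[2]); return l@np.array([[c,si,0],[-si,c,0],[0,0,1]])+[q[0],q[1],0]
for use in ("t","s","ts"):
    f=lambda q:np.concatenate([(proj(p,W(q,loc))-U).ravel() for p,U,k in((t,T,"t"),(s,S,"s")) if k in use])
    o=least_squares(f,[.5,.2,-.3]);print(use,o.x.round(4),f(o.x).round(1))
q=o.x; print("corner",W(q,np.array([[.075,.07,.012]])))
print("fence top inner", proj(t,W(q,np.array([[.075,.07,.036],[-.085,.07,.036],[.075,.07,.012],[-.085,.07,.012]]))))
print("cams",ray(t,(320,240))[0],ray(s,(320,240))[0])
print("handle side/top tri guesses")
print("top bar", tri([s,t],[(324.7,196.5),(385.7,235.5)]))
print("bot bar", tri([s,t],[(324.7,210.5),(384.0,238)]))
for z in (.0915,.0325): print(z,onz(s,(324.7,196.5 if z>.06 else 210.5),z))
a,b=onz(t,(344,220.8),.175),onz(t,(436,219.8),.175);print("shelf",a,b,np.arctan2(*(b-a)[:2]))
E
```

```text
t [ 0.5437  0.1992 -0.2784] [-0.2 -0.2 -0.1 -0.   0.1  0.5  0.2 -0.3]
s [ 0.5407  0.2036 -0.2807] [-1.4 -0.5  1.   0.2  0.4  0.1 -0.  -0.1]
ts [ 0.5421  0.2012 -0.2794] [-0.8  0.4 -0.8  0.5 -0.7  1.1 -0.5  0.3 -1.6 -1.3  0.6 -0.8 -0.1 -0.7
 -0.4 -0.8]
corner [[0.63350584 0.24776828 0.012     ]]
fence top inner [[219.97336396 240.22715305]
 [202.49031315 296.81950475]
 [221.40882071 241.66511589]
 [204.19676863 297.4672113 ]]
cams [ 0.35944595 -0.02766546  1.66032929] [0.44814919 0.84799839 0.95740204]
handle side/top tri guesses
top bar [ 0.63669215 -0.19737495  0.0902627 ]
bot bar [ 0.63755391 -0.19885436  0.03264024]
0.0915 [ 0.63875906 -0.19625438  0.0915    ]
0.0325 [ 0.63756456 -0.19901038  0.0325    ]
shelf [ 0.65738235 -0.08490738  0.175     ] [ 0.6587485  -0.31557352  0.175     ] 3.13567009970056
```

```bash
cat >> h.py <<'E'
from scipy.spatial.transform import Rotation as Ro
def toolR(yaw,lean,flip=1):
    # tool y horizontal; z leans along heading yaw
    z=np.array([np.sin(lean)*np.cos(yaw),np.sin(lean)*np.sin(yaw),-np.cos(lean)])
    y=flip*np.array([-np.sin(yaw),np.cos(yaw),0]); x=np.cross(y,z)
    return Ro.from_matrix(np.c_[x,y,z])
def turn(st,Rt): return (Rt*Ro.from_rotvec(st["tcp_rot"]).inv()).as_rotvec()
E
python3 - <<'E'
from h import *
from rig import r
st=r.get_state()
print(Ro.from_rotvec(st["tcp_rot"]).as_matrix().round(2))
for f in(1,-1):
    v=turn(st,toolR(0.0,np.radians(35),f)); print(f,v.round(3),np.degrees(np.linalg.norm(v)))
g=np.array([.637,-.198,.062]);z=toolR(0,np.radians(35)).as_matrix()[:,2]
tcp=g+.019*z; print("tcp target",tcp,"rel",(tcp-st["position"])*1e3, "pre100",(tcp-.1*z-st["position"])*1e3)
E
```

```text
[[-0.96  0.26  0.  ]
 [ 0.26  0.96  0.  ]
 [-0.    0.   -1.  ]]
1 [-0.081 -0.607  0.257] 38.0716703754748
-1 [ 0.868 -0.116 -2.752] 165.4806199073648
tcp target [ 0.64789795 -0.198       0.04643611] rel [ 503.43379806 -728.68321254 -184.88600523] pre100 [ 446.07615442 -728.68321254 -102.9708008 ]
```

Call:
apply_moves:
  slide:
    - [380,-729,20]
    - [380,-729,20]
    - [380,-729,20]
    - [380,-729,20]
    - [380,-729,20]
    - [380,-729,20]
    - [380,-729,20]
    - [380,-729,20]
    - [380,-729,20]
    - [380,-729,20]
  rotation:
    - [-0.081,-0.607,0.257]
    - [-0.081,-0.607,0.257]
    - [-0.081,-0.607,0.257]
    - [-0.081,-0.607,0.257]
    - [-0.081,-0.607,0.257]
    - [-0.081,-0.607,0.257]
    - [-0.081,-0.607,0.257]
    - [-0.081,-0.607,0.257]
    - [-0.081,-0.607,0.257]
    - [-0.081,-0.607,0.257]
  gripper: [1,1,1,1,1,1,1,1,1,1]
  grip_force: 60

```text
clock: 2.1
position: [0.3571, 0.1242, 0.2416]
tcp_rot: [0.0, 2.536, 0.002]
ft_force: [0.2, 1.2, -0.9]
gripper_width: 1.004
```

Call:
apply_moves:
  slide:
    - [167,-322,8]
    - [167,-322,8]
    - [167,-322,8]
    - [167,-322,8]
    - [167,-322,8]
    - [167,-322,8]
    - [167,-322,8]
    - [167,-322,8]
    - [233,-322,-114]
    - [233,-322,-114]
  rotation:
    - [0,0,0]
    - [0,0,0]
    - [0,0,0]
    - [0,0,0]
    - [0,0,0]
    - [0,0,0]
    - [0,0,0]
    - [0,0,0]
    - [0,0,0]
    - [0,0,0]
  gripper: [1,1,1,1,1,1,1,1,1,1]

```text
clock: 3.1
position: [0.5476, -0.1684, 0.1769]
tcp_rot: [0.001, 2.536, -0.001]
ft_force: [0.4, 0.7, 0.7]
gripper_width: 0.996
```

Call:
apply_moves:
  slide:
    - [0,0,0]
    - [0,0,0]
  rotation:
    - [0,0,0]
    - [0,0,0]
  gripper: [1,1]

```text
clock: 3.3
position: [0.5461, -0.1658, 0.1758]
tcp_rot: [-0.0, 2.541, 0.004]
ft_force: [-0.6, -0.1, 0.6]
gripper_width: 1.001
```

```bash
python3 - <<'E'
from h import *
from rig import r,eyes
s=eyes.capture("side");t=eyes.capture("top");st=r.get_state();print(st["position"],st["tcp_rot"])
pickle.dump((s,t),open("1.pkl","wb"))
crop(s,270,120,400,250,"pics/s1.png");crop(t,330,190,450,280,"pics/t1.png")
E
```

```text
[ 0.54628433 -0.16552676  0.17854623] [-1.84095209e-03  2.53642194e+00  1.15694999e-03]
```

View pics/s1.png

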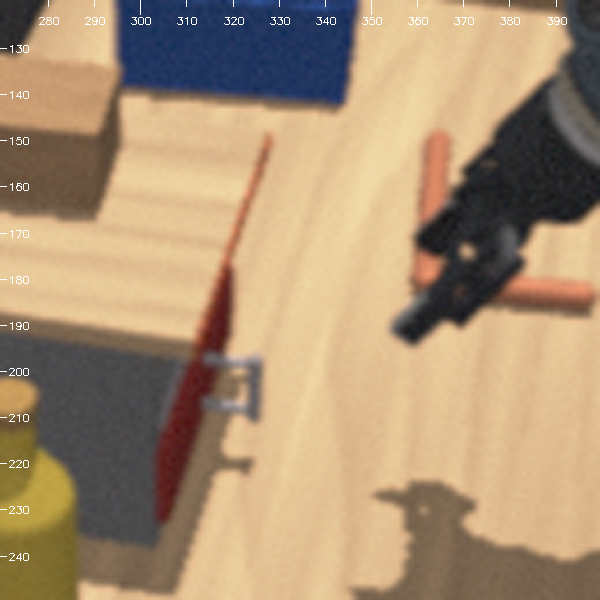

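View pics/t1.png

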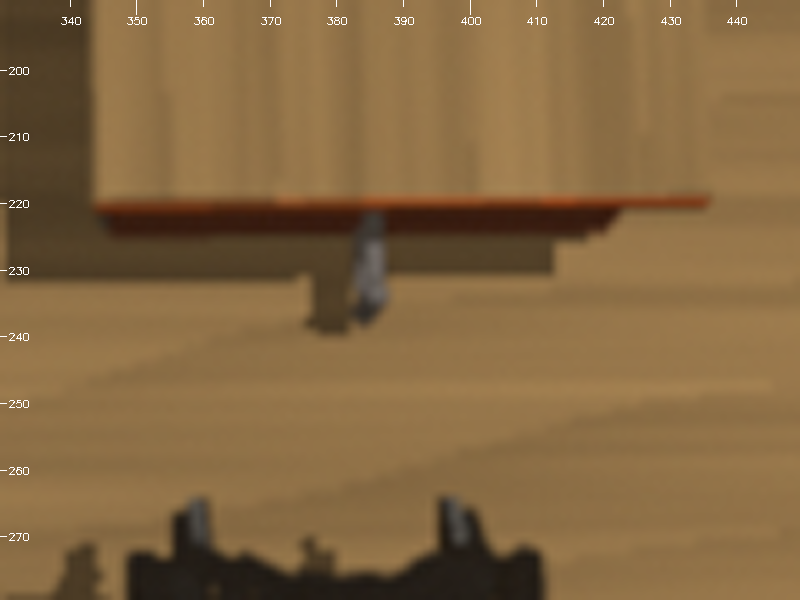

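```bash
python3 - <<'E'
from h import *
s,t=pickle.load(open("1.pkl","rb"))
z=toolR(0,np.radians(35)).as_matrix()[:,2]
P=np.array([.5463,-.1657,.177])-.013*z
for y in(-.0425,.0425):
    for p in (t,s): print(y,proj(p,P+[0,y,0]))
for hz in (.0915,.062,.0325): print(hz, proj(t,[.637,-.198,hz]),proj(s,[.637,-.198,hz]))
E
```

```text
-0.0425 [[395.11336869 267.03771941]]
-0.0425 [[360.14504694 173.3244898 ]]
0.0425 [[360.41999561 267.26751788]]
0.0425 [[355.60420528 191.18488006]]
0.0915 [[385.94354853 234.43200707]] [[325.37453128 196.23475671]]
0.062 [[384.79502974 236.35855321]] [[325.08766358 203.59397376]]
0.0325 [[383.68675013 238.21735895]] [[324.80952623 210.73136224]]
```

Call:
apply_moves:
  slide:
    - [44,-32,-49]
    - [44,-32,-49]
    - [44,-32,-49]
    - [63,-32,-76]
    - [83,-32,-104]
    - [102,-32,-131]
    - [102,-32,-131]
    - [102,-32,-131]
  rotation:
    - [0,0,0]
    - [0,0,0]
    - [0,0,0]
    - [0,0,0]
    - [0,0,0]
    - [0,0,0]
    - [0,0,0]
    - [0,0,0]
  gripper: [1,1,1,1,1,1,1,1]

```text
clock: 4.2
position: [0.6595, -0.1957, 0.0603]
tcp_rot: [0.008, 2.569, -0.005]
ft_force: [0.5, 0.4, -0.7]
gripper_width: 1.0
```

```bash
python3 - <<'E'
from h import *
from rig import r,eyes
s=eyes.capture("side");t=eyes.capture("top");st=r.get_state();print(st["position"],st["tcp_rot"],st["ft_force"])
crop(s,270,120,400,250,"pics/s2.png");crop(t,330,190,450,280,"pics/t2.png")
E
```

```text
[ 0.65951192 -0.19631162  0.06088499] [ 0.00952754  2.56859339 -0.00592439] [-0.31138733  0.68786423  0.56474176]
```

View pics/s2.png

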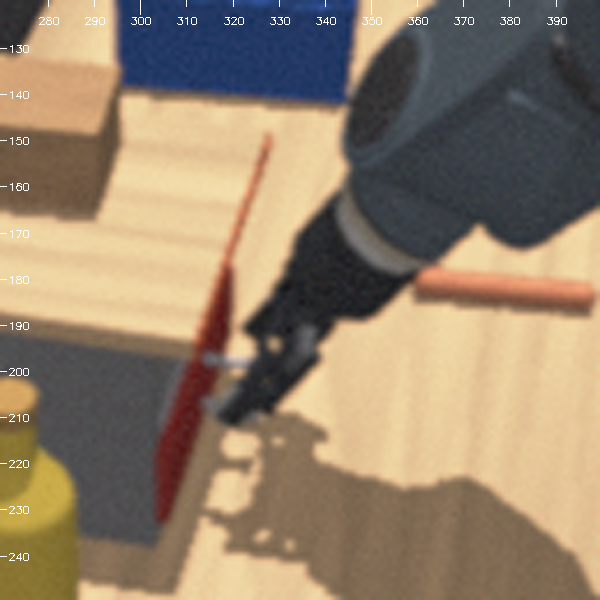

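View pics/t2.png

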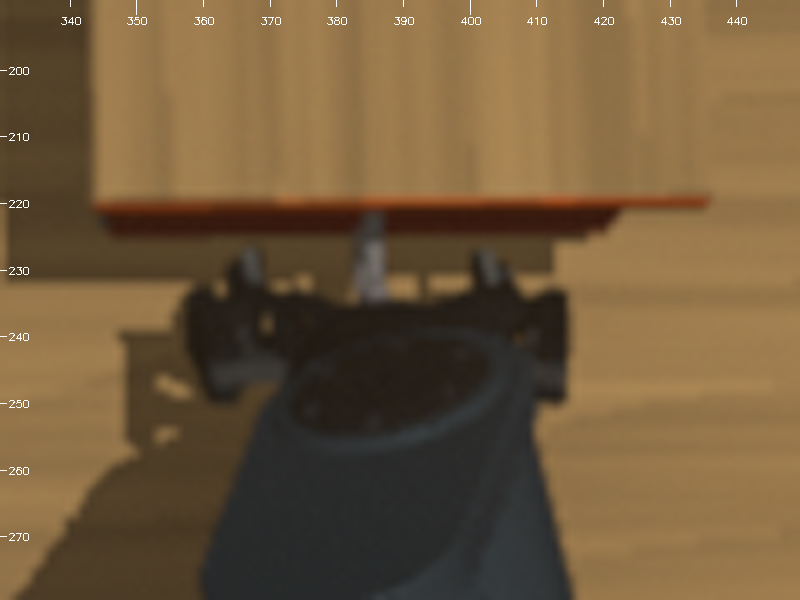

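```bash
python3 - <<'E'
from rig import r
st=r.get_state();print(st["q"].round(3),st["qd"].round(3),st["tau"].round(1),st["position"])
E
```

```text
[-0.445  0.658  1.782  0.94   0.286 -2.866] [-0.004  0.004 -0.003  0.001 -0.001 -0.002] [  0.3 -58.  -20.8   0.5  -0.5   0. ] [ 0.65951192 -0.19631162  0.06088499]
```

Call:
apply_moves:
  slide:
    - [-28,0,40]
    - [-49,0,70]
    - [-49,0,70]
    - [-49,0,70]
    - [-49,0,70]
    - [-49,0,70]
    - [-49,0,70]
    - [-49,0,70]
    - [-49,0,70]
    - [-49,0,70]
  rotation:
    - [0,0,0]
    - [0,0,0]
    - [0.083,0,-0.119]
    - [0.166,0,-0.238]
    - [0.249,0,-0.357]
    - [0.332,0,-0.476]
    - [0.415,0,-0.595]
    - [0.498,0,-0.714]
    - [0.581,0,-0.833]
    - [0.664,0,-0.952]
  gripper: [1,1,1,1,1,1,1,1,1,1]

```text
clock: 5.3
position: [0.6102, -0.1965, 0.1304]
tcp_rot: [1.442, 2.195, 0.477]
ft_force: [0.1, 0.6, -0.0]
gripper_width: 0.998
```

```bash
python3 - <<'E'
from h import *
from rig import r
st=r.get_state();print(st["q"].round(3),st["position"],Ro.from_rotvec(st["tcp_rot"]).as_matrix().round(3), turn(st,toolR(0,np.radians(35),-1)))
E
```

```text
[-0.509  0.481  1.882  0.88   0.399 -1.676] [ 0.61023563 -0.19649544  0.1303763 ] [[-0.339  0.758  0.557]
 [ 0.921  0.388  0.032]
 [-0.192  0.524 -0.83 ]] [ 1.09591085  0.01852466 -1.63614823]
```

Call:
apply_moves:
  slide:
    - [-20,-2,-2]
    - [-20,-2,-2]
    - [-20,-2,-2]
    - [-20,-2,-2]
    - [-20,-2,-2]
    - [-20,-2,-2]
    - [-20,-2,-2]
    - [-20,-2,-2]
    - [-20,-2,-2]
    - [-20,-2,-2]
  rotation:
    - [1.096,0.019,-1.636]
    - [1.096,0.019,-1.636]
    - [1.096,0.019,-1.636]
    - [1.096,0.019,-1.636]
    - [1.096,0.019,-1.636]
    - [1.096,0.019,-1.636]
    - [1.096,0.019,-1.636]
    - [1.096,0.019,-1.636]
    - [1.096,0.019,-1.636]
    - [1.096,0.019,-1.636]
  gripper: [1,1,1,1,1,1,1,1,1,1]

```text
clock: 6.3
position: [0.5902, -0.1985, 0.1283]
tcp_rot: [2.796, 0.673, 0.893]
ft_force: [-0.4, -0.5, 1.0]
gripper_width: 1.001
```

```bash
python3 - <<'E'
from h import *
from rig import r
st=r.get_state();print(st["q"].round(3),st["position"], turn(st,toolR(0,np.radians(35),-1)))
E
```

```text
[-0.529  0.457  1.947  1.022  0.361 -0.337] [ 0.5902409  -0.19846182  0.12833153] [ 0.26054933  0.00740083 -0.39014642]
```

Finish the turn, then go in (target 58, 0, -82).

Call:
apply_moves:
  slide:
    - [0,0,0]
    - [0,0,0]
    - [0,0,0]
    - [0,0,0]
    - [19,0,-27]
    - [38,0,-54]
    - [58,0,-82]
    - [58,0,-82]
    - [58,0,-82]
  rotation:
    - [0.261,0.007,-0.39]
    - [0.261,0.007,-0.39]
    - [0.261,0.007,-0.39]
    - [0.261,0.007,-0.39]
    - [0.261,0.007,-0.39]
    - [0.261,0.007,-0.39]
    - [0.261,0.007,-0.39]
    - [0.261,0.007,-0.39]
    - [0.261,0.007,-0.39]
  gripper: [1,1,1,1,1,1,1,1,1]

```text
clock: 7.2
position: [0.6483, -0.1982, 0.045]
tcp_rot: [-2.996, -0.013, -0.943]
ft_force: [-0.2, -0.9, -0.0]
gripper_width: 1.001
```

```bash
python3 - <<'E'
from h import *
from rig import r
st=r.get_state();print(st["q"].round(3),st["position"], turn(st,toolR(0,np.radians(35),-1)))
E
```

```text
[-0.468  0.677  1.828  1.284  0.275 -0.104] [ 0.64827718 -0.19822498  0.04496559] [ 0.00247017 -0.0008364  -0.00818844]
```

Reached. Close on the handle.

Call:
apply_moves:
  slide:
    - [0,0,0]
    - [0,0,0]
    - [0,0,0]
    - [0,0,0]
    - [0,0,0]
    - [0,0,0]
    - [0,0,0]
    - [0,0,0]
  rotation:
    - [0,0,0]
    - [0,0,0]
    - [0,0,0]
    - [0,0,0]
    - [0,0,0]
    - [0,0,0]
    - [0,0,0]
    - [0,0,0]
  gripper: [-1,-1,-1,-1,-1,-1,-1,-1]
  grip_force: 60

```text
clock: 8.0
position: [0.6487, -0.1987, 0.0449]
tcp_rot: [-2.996, -0.009, -0.944]
ft_force: [-3.1, -0.5, 5.0]
gripper_width: 0.109
```

Call:
apply_moves:
  slide:
    - [-6,0,0]
    - [-18,0,0]
    - [-30,0,0]
    - [-42,0,0]
    - [-54,0,0]
    - [-66,0,0]
    - [-78,0,0]
    - [-90,0,0]
    - [-100,0,0]
    - [-105,0,0]
  rotation:
    - [0,0,0]
    - [0,0,0]
    - [0,0,0]
    - [0,0,0]
    - [0,0,0]
    - [0,0,0]
    - [0,0,0]
    - [0,0,0]
    - [0,0,0]
    - [0,0,0]
  gripper: [-1,-1,-1,-1,-1,-1,-1,-1,-1,-1]

```text
clock: 9.0
position: [0.5437, -0.199, 0.0449]
tcp_rot: [2.996, 0.008, 0.945]
ft_force: [5.1, -3.0, -1.7]
gripper_width: 0.106
```

Call:
apply_moves:
  slide:
    - [-4,0,0]
    - [-8,0,0]
    - [-11,0,0]
    - [-13,0,0]
    - [-14,0,0]
    - [-14,0,0]
  rotation:
    - [0,0,0]
    - [0,0,0]
    - [0,0,0]
    - [0,0,0]
    - [0,0,0]
    - [0,0,0]
  gripper: [-1,-1,-1,-1,-1,-1]

```text
clock: 9.6
position: [0.5302, -0.1991, 0.0449]
tcp_rot: [2.996, 0.008, 0.945]
ft_force: [1.2, -4.8, 3.1]
gripper_width: 0.108
```

Call:
apply_moves:
  slide:
    - [-1.5,0,0]
    - [-3,0,0]
    - [-4,0,0]
    - [-4,0,0]
  rotation:
    - [0,0,0]
    - [0,0,0]
    - [0,0,0]
    - [0,0,0]
  gripper: [-1,-1,-1,-1]

```text
clock: 10.0
position: [0.5276, -0.1991, 0.045]
tcp_rot: [-2.995, -0.01, -0.947]
ft_force: [19.7, -5.1, -14.2]
gripper_width: 0.105
```

Call:
apply_moves:
  slide:
    - [0,0,0]
    - [0,0,0]
    - [0,0,0]
    - [0,0,0]
    - [0,0,0]
    - [0,0,0]
    - [-15,0,20]
    - [-35,0,50]
    - [-55,0,90]
    - [-80,0,130]
  rotation:
    - [0,0,0]
    - [0,0,0]
    - [0,0,0]
    - [0,0,0]
    - [0,0,0]
    - [0,0,0]
    - [0,0,0]
    - [0,0,0]
    - [0,0,0]
    - [0,0,0]
  gripper: [-1,1,1,1,1,1,1,1,1,1]

```text
clock: 11.0
position: [0.4461, -0.1982, 0.1726]
tcp_rot: [-2.997, -0.009, -0.94]
ft_force: [0.6, -0.0, 1.8]
gripper_width: 0.997
```

Call:
apply_moves:
  slide:
    - [-10,50,30]
    - [-10,100,30]
    - [-10,150,30]
    - [-10,150,30]
  rotation:
    - [0,0,0]
    - [0,0,0]
    - [0,0,0]
    - [0,0,0]
  gripper: [1,1,1,1]

```text
clock: 11.4
position: [0.4363, -0.0448, 0.2025]
tcp_rot: [-2.994, -0.015, -0.945]
ft_force: [-0.0, -0.6, 0.4]
gripper_width: 1.001
```

```bash
python3 - <<'E'
from h import *
from rig import r,eyes
s=eyes.capture("side");t=eyes.capture("top");st=r.get_state();print(st["position"],st["q"].round(2))
pickle.dump((s,t),open("3.pkl","wb"))
for n,p in(("s",s),("t",t)):
    for l in("block","handle"): print(n,l,[(d["box"],d["confidence"]) for d in eyes.look_for(p,l)][:2])
crop(s,270,130,400,250,"pics/s3.png");crop(t,330,190,450,280,"pics/t3.png")
E
```

```text
[ 0.43689249 -0.04644742  0.20236834] [-0.33 -0.02  2.33  0.68  0.31  0.64]
s block [([308.2, 198.1, 336.3, 217.7], 0.7)]
s handle [([304.3, 182.8, 365.8, 239.4], 0.75)]
t block [([370.5, 218.9, 388.5, 251.3], 0.86)]
t handle [([345.0, 220.1, 425.2, 281.1], 0.76)]
```

View pics/s3.png

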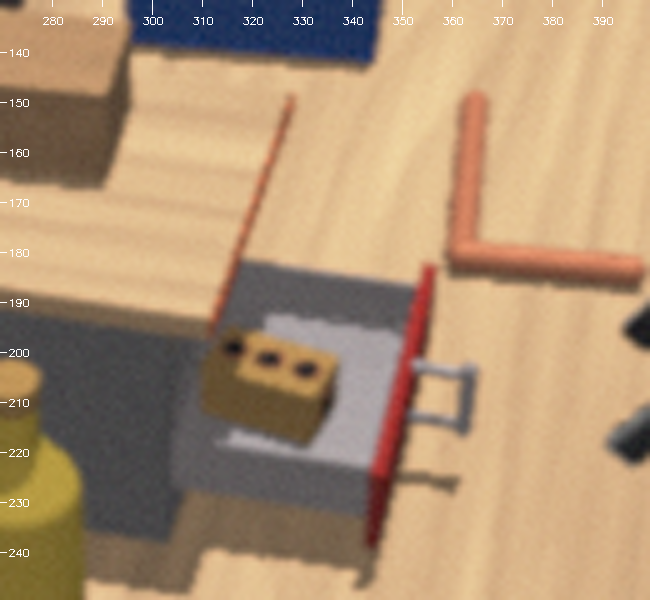

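View pics/t3.png

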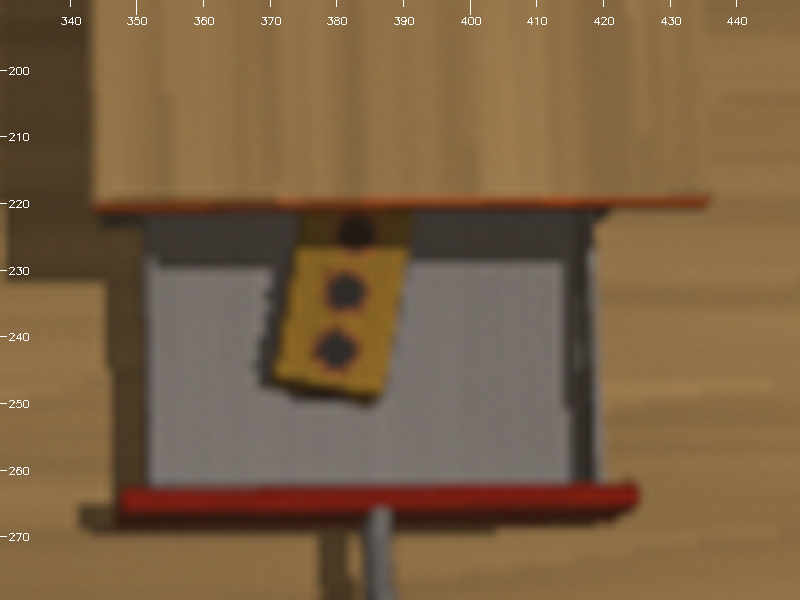

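```bash
python3 - <<'E'
from h import *
s,t=pickle.load(open("3.pkl","rb"))
crop(s,300,188,346,222,"pics/s3b.png");crop(t,362,215,402,255,"pics/t3b.png")
E
```

```text
(no output)
```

View pics/s3b.png

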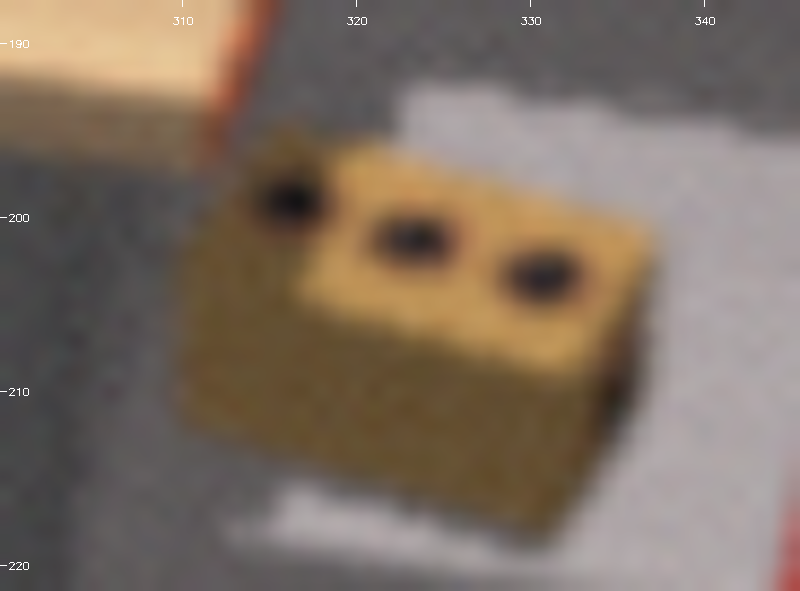

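View pics/t3b.png

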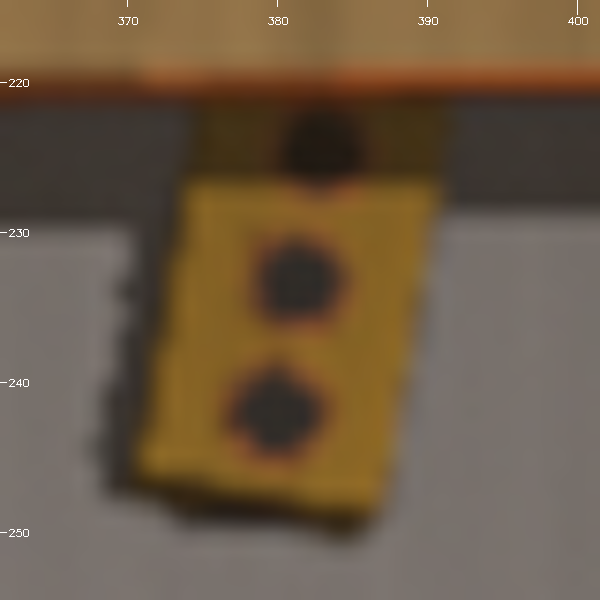

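```bash
cat > fitblk.py <<'E'
from h import *
from scipy.optimize import least_squares
def body(q,l): 
    c,s=np.cos(q[3]),np.sin(q[3]); return l@np.array([[c,s,0],[-s,c,0],[0,0,1]])+np.array(q[:3])
E
python3 - <<'E'
from fitblk import *
s,t=pickle.load(open("3.pkl","rb"))
a,b,h=.038,.022,.020
LS=[[a,-b,h],[-a,-b,h],[-a,b,h],[a,b,h],[-a,b,-h],[a,b,-h]];US=[(315.5,195.5),(337,201),(332.8,209),(310.5,202.3),(331,218.7),(310,211.5)]
LT=[[-a,b,h],[-a,-b,h]];UT=[(370.7,246.2),(386.8,248.7)]
PS=[(316.2,198.8),(323.2,201.3),(330.7,203.3)];PT=[(382.9,224),(381.2,233),(379.9,241.8)]
def f(q,use="st"):
    P=[[q[4],0,h],[0,0,h],[-q[4],0,h]]
    o=[]
    if "s" in use:o+=[proj(s,body(q,np.array(LS+P)))-np.array(US+PS)]
    if "t" in use:o+=[proj(t,body(q,np.array(LT+P)))-np.array(UT+PT)]
    return np.concatenate(o).ravel()
o=least_squares(f,[.6,-.19,.07,-.1,.02],loss="soft_l1");print(o.x.round(4));print(f(o.x).reshape(-1,2).round(1))
z=o.x[2]
for u in "st":
    g=lambda q:np.r_[f(q,u),1e3*(q[2]-z)]
    print(u,least_squares(g,o.x).x.round(4))
# front top edge of drawer
print("front top L/R z=.09:",onz(t,(347.5,263.5),.09),onz(t,(425,261.5),.09))
print("handle",onz(s,(363.2,202.5),.0915))
E
```

```text
[ 0.6412 -0.1872  0.0592 -0.1972  0.0244]
[[-0.7 -1.6]
 [ 0.3 -0.5]
 [-0.9 -0. ]
 [-1.5 -0.2]
 [ 0.4  0.1]
 [-1.   0.4]
 [-0.2  0.4]
 [ 0.   0. ]
 [-0.2  0.2]
 [-0.1 -0.1]
 [ 0.2  0.5]
 [ 0.   0.8]
 [ 0.1  0.7]
 [-0.2  0.8]]
s [ 0.6398 -0.187   0.0592 -0.2014  0.0244]
t [ 0.6427 -0.1869  0.0593 -0.1844  0.0244]
front top L/R z=.09: [ 0.5608475  -0.09596756  0.09      ] [ 0.56477247 -0.29899493  0.09      ]
handle [ 0.51917792 -0.1957324   0.0915    ]
```

```bash
python3 - <<'E'
from h import *
from rig import r
st=r.get_state();R=toolR(-.195,.5,-1);z=R.as_matrix()[:,2]
tcp=np.array([.641,-.187,.069])+.019*z
print(z.round(3),tcp,turn(st,R).round(3),((tcp-.15*z)-st["position"])*1e3, tcp-.15*z)
E
```

```text
[ 0.47  -0.093 -0.878] [ 0.64993645 -0.18876504  0.05232593] [ 0.012  0.11  -0.2  ] [ 142.05432759 -125.53674793  -18.15603174] [ 0.57938555 -0.17483054  0.18396332]
```

Call:
apply_moves:
  slide:
    - [36,-32,5]
    - [71,-64,5]
    - [107,-94,0]
    - [142,-126,-18]
    - [142,-126,-18]
    - [142,-126,-18]
  rotation:
    - [0.012,0.11,-0.2]
    - [0.012,0.11,-0.2]
    - [0.012,0.11,-0.2]
    - [0.012,0.11,-0.2]
    - [0.012,0.11,-0.2]
    - [0.012,0.11,-0.2]
  gripper: [1,1,1,1,1,1]

```text
clock: 12.3
position: [0.5813, -0.1788, 0.1822]
tcp_rot: [2.984, -0.297, 0.76]
ft_force: [-0.6, 0.0, -0.5]
gripper_width: 1.003
```

```bash
python3 - <<'E'
from h import *
from rig import r
st=r.get_state();R=toolR(-.195,.5,-1)
print(st["position"],st["q"].round(2),turn(st,R).round(3),(np.array([.650,-.189,.0523])-st["position"])*1e3)
E
```

```text
[ 0.58131356 -0.17884832  0.18218613] [-0.42  0.34  1.9   0.26  0.43  1.14] [-0.001 -0.001  0.003] [  68.6864391   -10.15167851 -129.88612908]
```

Call:
apply_moves:
  slide:
    - [18,-3,-33]
    - [35,-5,-66]
    - [52,-8,-98]
    - [52,-8,-98]
    - [52,-8,-98]
  rotation:
    - [0,0,0]
    - [0,0,0]
    - [0,0,0]
    - [0,0,0]
    - [0,0,0]
  gripper: [1,1,1,1,1]

```text
clock: 12.8
position: [0.6304, -0.1829, 0.0859]
tcp_rot: [2.985, -0.292, 0.76]
ft_force: [0.3, 0.2, 0.4]
gripper_width: 1.002
```

```bash
python3 - <<'E'
from h import *
from rig import r,eyes
st=r.get_state();print(st["position"])
s=eyes.capture("side");t=eyes.capture("top");st=r.get_state();print(st["position"],st["ft_force"])
crop(s,290,130,380,230,"pics/s4.png");crop(t,330,190,450,280,"pics/t4.png")
E
```

```text
[ 0.63041561 -0.182903    0.08594162]
[ 0.63109632 -0.18293492  0.08790741] [ 0.76466503 -0.59671632  0.53492367]
```

View pics/s4.png

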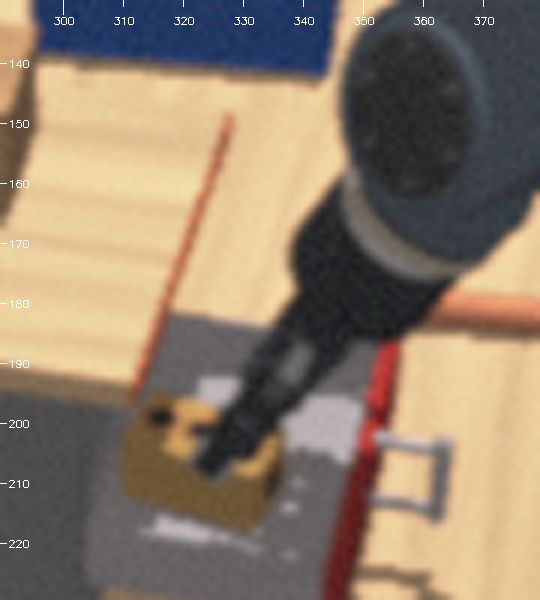

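View pics/t4.png

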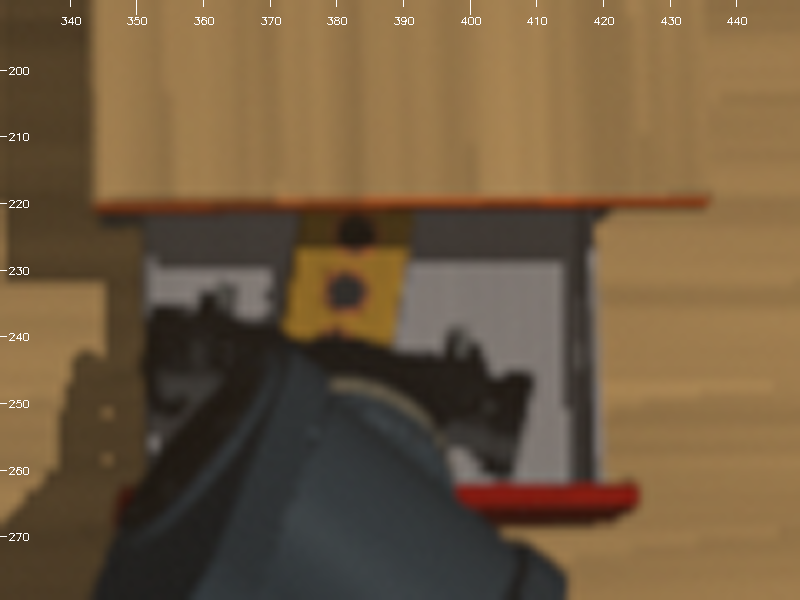

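Call:
apply_moves:
  slide:
    - [10,-3,-18]
    - [19,-5,-34]
    - [19,-5,-34]
    - [19,-5,-34]
    - [19,-5,-34]
    - [19,-5,-34]
    - [19,-5,-34]
    - [19,-5,-34]
    - [19,-5,-34]
    - [19,-5,-34]
  rotation:
    - [0,0,0]
    - [0,0,0]
    - [0,0,0]
    - [0,0,0]
    - [0,0,0]
    - [0,0,0]
    - [0,0,0]
    - [0,0,0]
    - [0,0,0]
    - [0,0,0]
  gripper: [1,1,1,1,-1,-1,-1,-1,-1,-1]
  grip_force: 60

```text
clock: 13.9
position: [0.6506, -0.1876, 0.0533]
tcp_rot: [2.984, -0.291, 0.764]
ft_force: [-3.6, -1.6, 8.6]
gripper_width: 0.503
```

Call:
apply_moves:
  slide:
    - [-1,0,3]
    - [-4,1,9]
    - [-12,2,25]
    - [-23,4,45]
    - [-34,6,65]
    - [-45,9,85]
    - [-56,11,105]
    - [-70,11,130]
    - [-70,11,130]
  rotation:
    - [0,0,0]
    - [0,0,0]
    - [0,0,0]
    - [0,0,0]
    - [0,0,0]
    - [0,0,0]
    - [0,0,0]
    - [0,0,0]
    - [0,0,0]
  gripper: [-1,-1,-1,-1,-1,-1,-1,-1,-1]
  grip_force: 90

```text
clock: 14.8
position: [0.5797, -0.1765, 0.1849]
tcp_rot: [2.983, -0.291, 0.766]
ft_force: [1.2, 0.3, -5.8]
gripper_width: 0.495
```

```bash
python3 - <<'E'
from h import *
from rig import r,eyes
s=eyes.capture("side");t=eyes.capture("top");st=r.get_state();print(st["position"],st["ft_force"],st["gripper_width"],st["q"].round(2))
pickle.dump((s,t,st),open("5.pkl","wb"))
crop(s,290,130,390,230,"pics/s5.png");crop(t,330,190,450,280,"pics/t5.png")
E
```

```text
[ 0.57985747 -0.17619713  0.1820008 ] [ 0.05616495  0.20651304 -5.33929532] 0.49609358282178667 [-0.42  0.34  1.91  0.26  0.42  1.13]
```

View pics/s5.png

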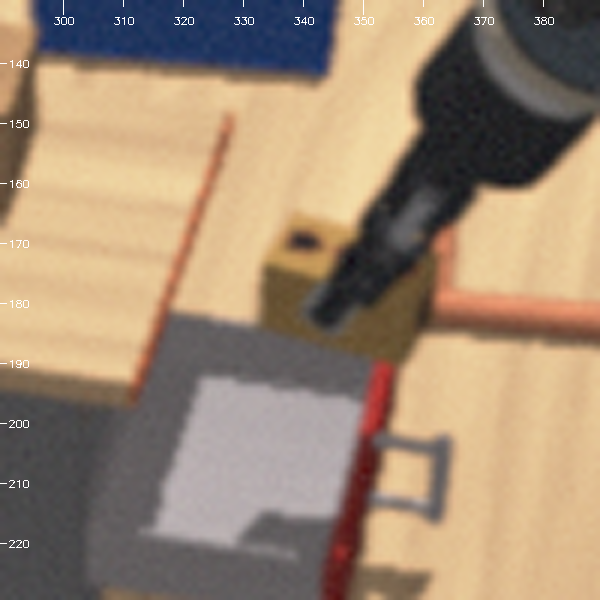

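View pics/t5.png

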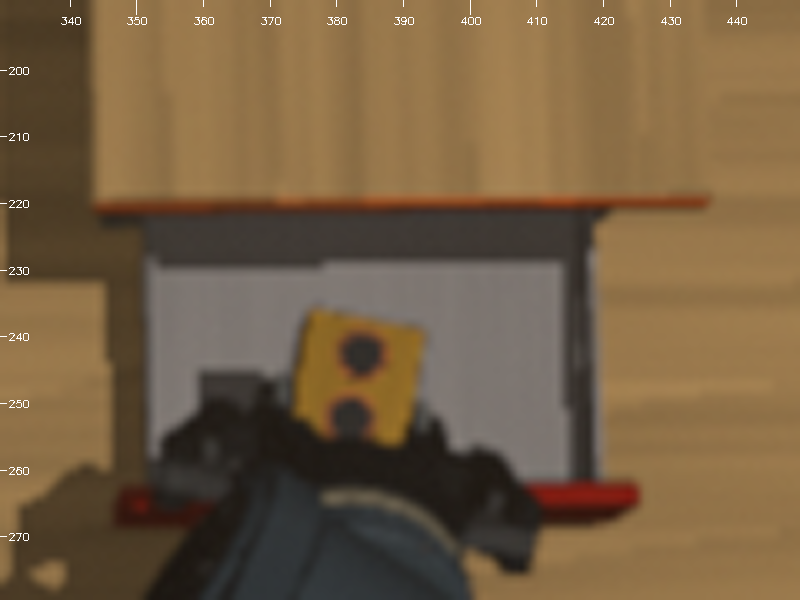

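Call:
apply_moves:
  slide:
    - [-15,25,5]
    - [-35,60,10]
    - [-60,100,10]
    - [-70,145,10]
    - [-75,190,10]
    - [-75,235,10]
    - [-70,280,0]
    - [-62,320,-10]
    - [-56,360,-20]
    - [-54,377,-30]
  rotation:
    - [0,0,0]
    - [0,0,-0.02]
    - [0,0,-0.04]
    - [0,0,-0.06]
    - [0,0,-0.084]
    - [0,0,-0.084]
    - [0,0,-0.084]
    - [0,0,-0.084]
    - [0,0,-0.084]
    - [0,0,-0.084]
  gripper: [-1,-1,-1,-1,-1,-1,-1,-1,-1,-1]

```text
clock: 15.9
position: [0.5262, 0.2049, 0.1503]
tcp_rot: [2.954, -0.409, 0.753]
ft_force: [-0.3, -0.9, -5.4]
gripper_width: 0.496
```

Call:
apply_moves:
  slide:
    - [0,0,0]
    - [0,0,0]
  rotation:
    - [0,0,0]
    - [0,0,0]
  gripper: [-1,-1]

```text
clock: 16.1
position: [0.5255, 0.201, 0.1505]
tcp_rot: [2.951, -0.411, 0.749]
ft_force: [0.0, 0.4, -5.0]
gripper_width: 0.5
```

```bash
python3 - <<'E'
from h import *
from rig import r,eyes
st=r.get_state();print(st["position"],st["ft_force"],st["gripper_width"],st["q"].round(2),turn(st,toolR(-.279,.5,-1)).round(3))
E
```

```text
[0.52551005 0.20096685 0.15047437] [ 0.04086853  0.38693005 -4.9854572 ] 0.5000050019417965 [ 0.43  0.37  1.96 -0.67  0.52  2.82] [ 0.    -0.003 -0.002]
```

Call:
apply_moves:
  slide:
    - [6,-15,0]
    - [15,-35,0]
    - [22,-54,-10]
    - [22,-54,-30]
    - [22,-54,-50]
    - [22,-54,-65]
    - [22,-54,-75]
    - [22,-54,-75]
  rotation:
    - [0,0,0]
    - [0,0,0]
    - [0,0,0]
    - [0,0,0]
    - [0,0,0]
    - [0,0,0]
    - [0,0,0]
    - [0,0,0]
  gripper: [-1,-1,-1,-1,-1,-1,-1,-1]

```text
clock: 16.9
position: [0.5527, 0.1441, 0.0834]
tcp_rot: [2.962, -0.411, 0.731]
ft_force: [-0.3, 0.4, -4.7]
gripper_width: 0.502
```

```bash
python3 - <<'E'
from h import *
from rig import r,eyes
s=eyes.capture("side");t=eyes.capture("top");st=r.get_state()
print(st["position"],st["ft_force"],st["gripper_width"],st["q"].round(3),turn(st,toolR(-.279,.5,-1)).round(3))
pickle.dump((s,t,st),open("6.pkl","wb"))
crop(s,270,250,400,370,"pics/s6.png");crop(t,190,200,320,320,"pics/t6.png")
E
```

```text
[0.5528514  0.14458011 0.08444479] [-0.05255758  0.47535309 -4.85913344] 0.5003940681953221 [ 0.289  0.489  1.99  -0.816  0.346  2.866] [-0.007 -0.013 -0.005]
```

View pics/s6.png

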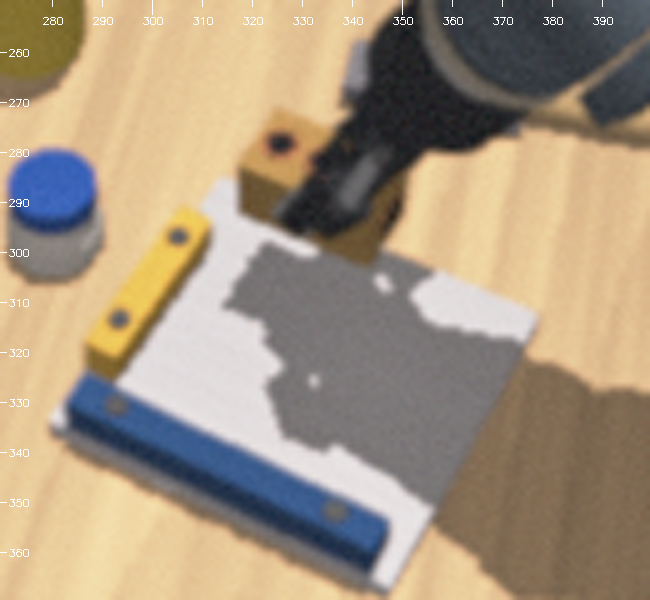

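View pics/t6.png

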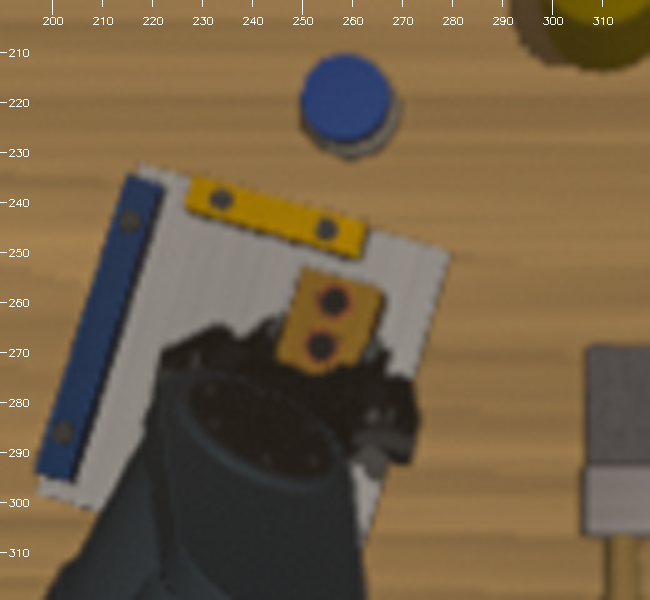

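```bash
python3 - <<'E'
from h import *
from rig import r
st=r.get_state()
print(turn(st,toolR(.12,.5,-1)).round(3),st["position"])
E
```

```text
[-0.004 -0.015  0.394] [0.5528514  0.14458011 0.08444479]
```

Call:
apply_moves:
  slide:
    - [-3,10,15]
    - [-8,33,15]
    - [-8,33,15]
    - [-8,33,15]
    - [-8,33,0]
    - [-8,33,-15]
    - [-8,33,-30]
    - [-8,33,-40]
    - [-8,33,-40]
    - [-8,33,-40]
  rotation:
    - [-0.004,-0.015,0.394]
    - [-0.004,-0.015,0.394]
    - [-0.004,-0.015,0.394]
    - [-0.004,-0.015,0.394]
    - [-0.004,-0.015,0.394]
    - [-0.004,-0.015,0.394]
    - [-0.004,-0.015,0.394]
    - [-0.004,-0.015,0.394]
    - [-0.004,-0.015,0.394]
    - [-0.004,-0.015,0.394]
  gripper: [-1,-1,-1,-1,-1,-1,-1,-1,-1,-1]

```text
clock: 18.0
position: [0.5448, 0.1778, 0.0447]
tcp_rot: [-3.01, -0.183, -0.77]
ft_force: [-0.4, -0.1, -5.0]
gripper_width: 0.502
```

```bash
python3 - <<'E'
from h import *
from rig import r,eyes
s=eyes.capture("side");t=eyes.capture("top");st=r.get_state()
print(st["position"],st["ft_force"],st["gripper_width"],st["q"].round(3),turn(st,toolR(.12,.5,-1)).round(3))
pickle.dump((s,t,st),open("7.pkl","wb"))
crop(s,270,250,400,370,"pics/s7.png");crop(t,190,200,320,320,"pics/t7.png")
E
```

```text
[0.54493311 0.17783847 0.04490615] [-0.52958998  0.72235295 -4.95219183] 0.5000697615499593 [ 0.267  0.553  2.047 -1.01   0.084  2.707] [ 0.001  0.001 -0.001]
```

View pics/s7.png

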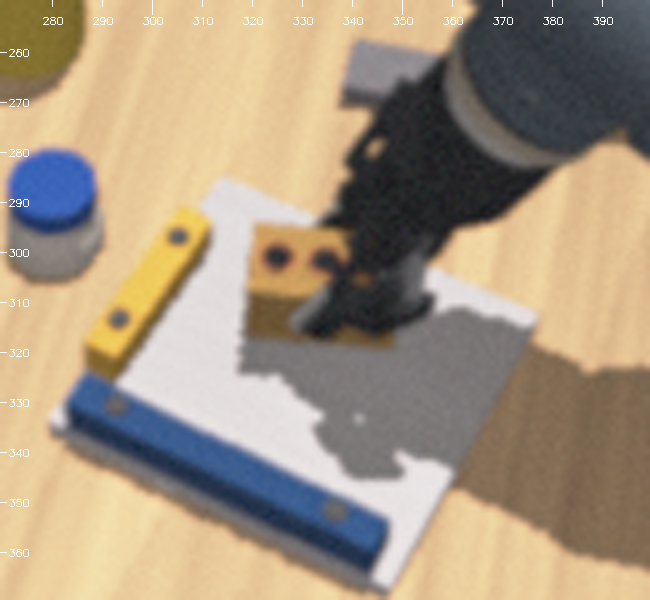

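View pics/t7.png

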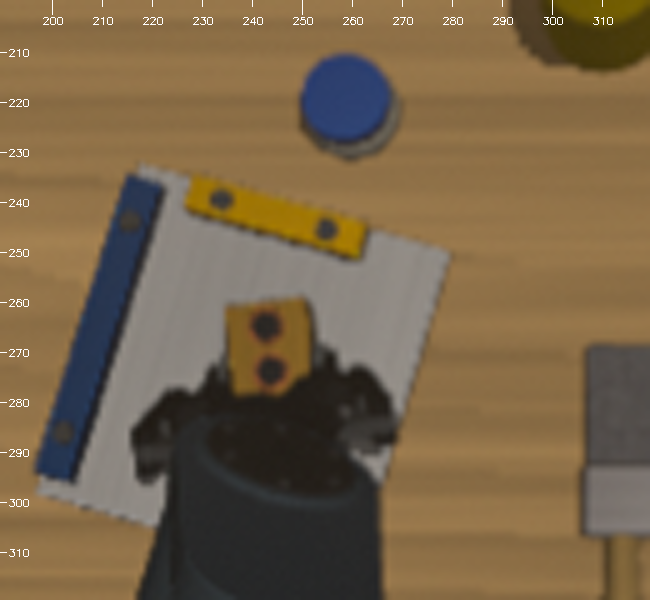

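Call:
apply_moves:
  slide:
    - [0,0,30]
    - [0,0,70]
    - [0,0,110]
    - [2,14,110]
    - [2,14,110]
    - [2,14,110]
    - [2,14,110]
    - [2,14,110]
  rotation:
    - [0,0,0]
    - [0,0,0]
    - [0,0,0]
    - [0,0,0.1]
    - [0,0,0.2]
    - [0,0,0.3]
    - [0,0,0.38]
    - [0,0,0.38]
  gripper: [-1,-1,-1,-1,-1,-1,-1,-1]

```text
clock: 18.9
position: [0.546, 0.1918, 0.1543]
tcp_rot: [-2.851, -0.702, -0.726]
ft_force: [-0.6, -0.3, -6.4]
gripper_width: 0.503
```

```bash
python3 - <<'E'
from h import *
from rig import r,eyes
st=r.get_state()
print(st["position"],st["ft_force"],st["gripper_width"],st["q"].round(3),turn(st,toolR(.5,.5,-1)).round(3))
E
```

```text
[0.54602606 0.19177309 0.15426915] [-0.55244325 -0.32602102 -6.43091527] 0.5028960108302999 [0.195 0.339 1.992 0.399 0.355 0.94 ] [ 0.001 -0.001  0.017]
```

Call:
apply_moves:
  slide:
    - [0,0,-25]
    - [0,0,-50]
    - [0,0,-75]
    - [0,0,-95]
    - [0,0,-110]
    - [0,0,-118]
    - [0,0,-118]
  rotation:
    - [0,0,0]
    - [0,0,0]
    - [0,0,0]
    - [0,0,0]
    - [0,0,0]
    - [0,0,0]
    - [0,0,0]
  gripper: [-1,-1,-1,-1,-1,-1,-1]

```text
clock: 19.6
position: [0.5459, 0.1911, 0.0347]
tcp_rot: [-2.855, -0.696, -0.723]
ft_force: [-0.2, 0.1, -5.9]
gripper_width: 0.501
```

```bash
python3 - <<'E'
from h import *
from rig import r,eyes
s=eyes.capture("side");t=eyes.capture("top");st=r.get_state()
print(st["position"],st["ft_force"],st["gripper_width"],st["q"].round(3),turn(st,toolR(.5,.5,-1)).round(3))
pickle.dump((s,t,st),open("8.pkl","wb"))
crop(s,270,250,400,370,"pics/s8.png");crop(t,190,200,320,320,"pics/t8.png")
E
```

```text
[0.54649463 0.19122235 0.03580833] [-0.46994709  0.15826997 -6.29486327] 0.5019620878085612 [0.196 0.577 2.035 1.22  0.14  0.103] [ 0.003 -0.002  0.022]
```

View pics/s8.png

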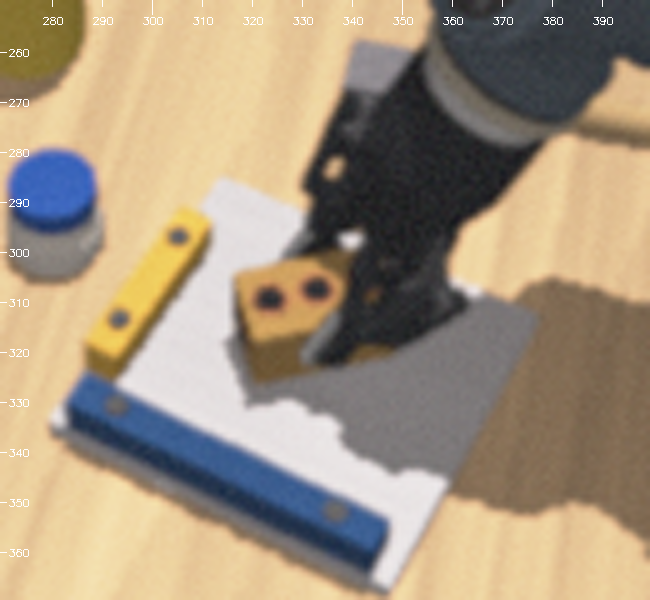

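View pics/t8.png

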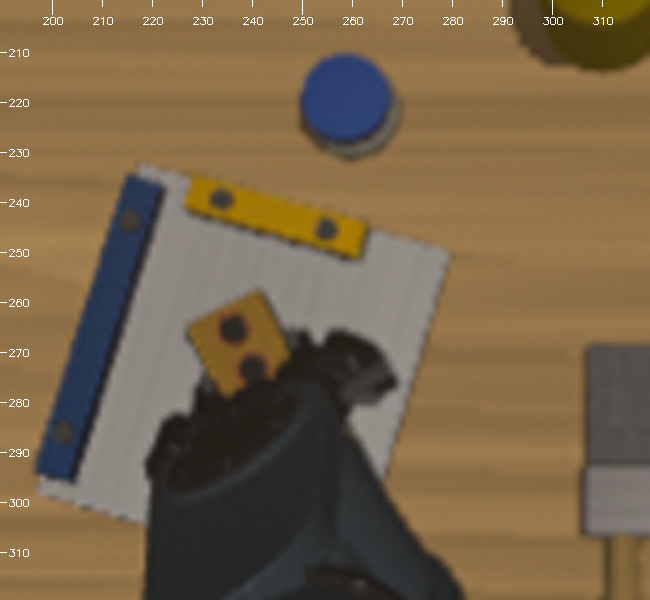

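Call:
apply_moves:
  slide:
    - [0,0,-2]
    - [0,0,-4]
    - [0,0,-5.5]
    - [0,0,-7]
    - [0,0,-7]
  rotation:
    - [0,0,0]
    - [0,0,0]
    - [0,0,0]
    - [0,0,0]
    - [0,0,0]
  gripper: [-1,-1,-1,-1,-1]

```text
clock: 20.2
position: [0.5461, 0.1911, 0.0282]
tcp_rot: [-2.855, -0.696, -0.724]
ft_force: [-0.4, -0.7, -5.5]
gripper_width: 0.497
```

Call:
apply_moves:
  slide:
    - [0,0,-1]
    - [0,0,-2]
    - [0,0,-2]
  rotation:
    - [0,0,0]
    - [0,0,0]
    - [0,0,0]
  gripper: [-1,-1,-1]

```text
clock: 20.5
position: [0.5459, 0.191, 0.0259]
tcp_rot: [-2.856, -0.696, -0.723]
ft_force: [0.2, 0.2, -5.0]
gripper_width: 0.503
```

Call:
apply_moves:
  slide:
    - [0,0,-1]
    - [0,0,-2]
    - [0,0,-2]
  rotation:
    - [0,0,0]
    - [0,0,0]
    - [0,0,0]
  gripper: [-1,-1,-1]

```text
clock: 20.8
position: [0.5461, 0.1911, 0.0253]
tcp_rot: [-2.854, -0.696, -0.726]
ft_force: [-12.8, -6.6, 19.1]
gripper_width: 0.5
```

Call:
apply_moves:
  slide:
    - [0,0,0.7]
    - [0,0,0.7]
    - [0,0,0.7]
    - [0,0,0.7]
    - [0,0,0.7]
    - [0,0,0.7]
    - [0,0,0.7]
  rotation:
    - [0,0,0]
    - [0,0,0]
    - [0,0,0]
    - [0,0,0]
    - [0,0,0]
    - [0,0,0]
    - [0,0,0]
  gripper: [-1,-1,1,1,1,1,1]

```text
clock: 21.5
position: [0.546, 0.1911, 0.0246]
tcp_rot: [-2.856, -0.696, -0.723]
ft_force: [-0.3, -0.2, -0.9]
gripper_width: 0.999
```

Call:
apply_moves:
  slide:
    - [-10,-5,21]
    - [-21,-12,45]
    - [-35,-19,73]
    - [-50,-28,105]
    - [-50,-28,125]
    - [-50,-28,125]
    - [-50,-28,125]
    - [-50,-28,125]
  rotation:
    - [0,0,0]
    - [0,0,0]
    - [0,0,0]
    - [0,0,0]
    - [-0.06,0.11,0]
    - [-0.12,0.22,0]
    - [-0.18,0.33,0]
    - [-0.24,0.44,0]
  gripper: [1,1,1,1,1,1,1,1]

```text
clock: 22.3
position: [0.4965, 0.1624, 0.1513]
tcp_rot: [3.038, 0.743, 0.005]
ft_force: [-0.4, 0.5, 0.1]
gripper_width: 0.999
```

```bash
cat > look.py <<'E'
import sys
from h import *
from rig import r,eyes
n=sys.argv[1]
s=eyes.capture("side");t=eyes.capture("top");st=r.get_state()
print(st["position"],st["ft_force"].round(1),round(st["gripper_width"],3),st["q"].round(3),turn(st,toolR(.5,0,-1)).round(3))
pickle.dump((s,t,st),open(n+".pkl","wb"))
crop(s,270,250,400,370,f"pics/s{n}.png");crop(t,190,210,320,320,f"pics/t{n}.png")
E
python3 look.py 9
```

```text
[0.49764732 0.16387471 0.15009281] [-0.6  0.6 -0.2] 0.997 [ 0.235  0.405  1.798 -0.014  0.934  1.332] [0.01  0.007 0.018]
```

View pics/s9.png

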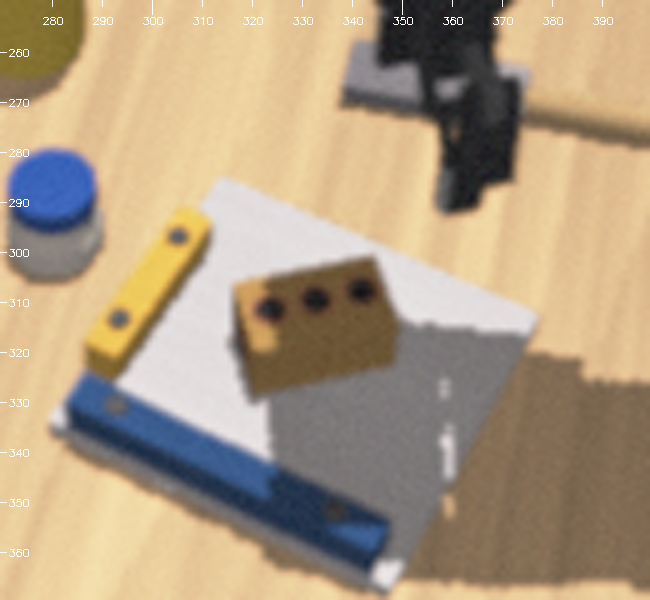

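View pics/t9.png

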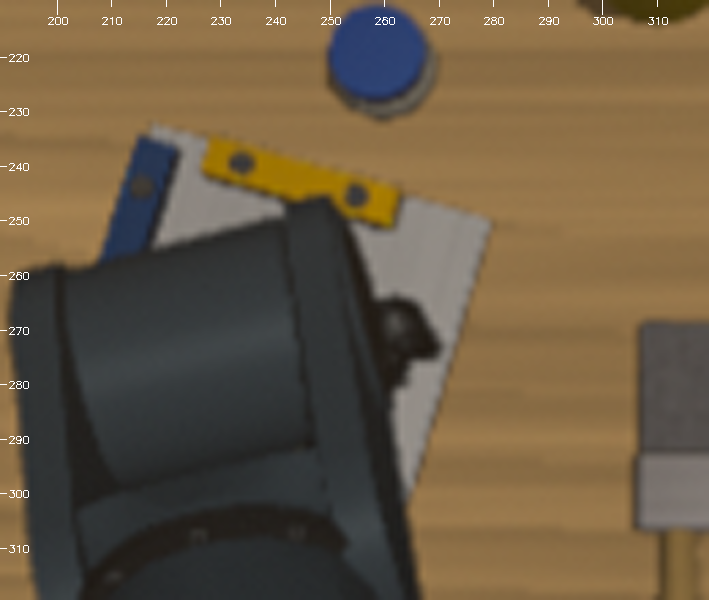

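```bash
python3 - <<'E'
from fitblk import *
s,t,st=pickle.load(open("9.pkl","rb"))
a,b,h=.038,.022,.020
L=np.array([[a,-b,h],[-a,-b,h],[-a,b,h],[a,b,h],[a,b,-h],[-a,b,-h],[.0244,0,h],[0,0,h],[-.0244,0,h]])
U=np.array([(316.8,307),(344.6,301),(349,314),(319.6,320.6),(320,330),(348.6,322),(323.5,311),(332.5,309),(342,307.5)])
f=lambda q:(proj(s,body([q[0],q[1],.032,q[2]],L))-U).ravel()
o=least_squares(f,[.53,.18,.5],loss="soft_l1");print(o.x.round(4));print(f(o.x).reshape(-1,2).round(1))
E
```

```text
[0.5375 0.1892 0.4829]
[[-1.1 -0.9]
 [-0.2 -1. ]
 [ 0.7 -0.2]
 [ 0.7 -0.4]
 [-0.  -0.6]
 [ 0.1  1. ]
 [-0.3  0.9]
 [ 0.1  0.9]
 [-0.1  0.4]]
```

Call:
apply_moves:
  slide:
    - [20,12,0]
    - [41,24,0]
    - [41,24,-20]
    - [41,24,-55]
    - [41,24,-90]
    - [41,24,-120]
    - [41,24,-130]
    - [41,24,-130]
  rotation:
    - [0.01,0.007,0.018]
    - [0.01,0.007,0.018]
    - [0.01,0.007,0.018]
    - [0.01,0.007,0.018]
    - [0.01,0.007,0.018]
    - [0.01,0.007,0.018]
    - [0.01,0.007,0.018]
    - [0.01,0.007,0.018]
  gripper: [1,1,1,1,1,1,1,1]

```text
clock: 23.2
position: [0.5361, 0.1868, 0.0188]
tcp_rot: [-3.043, -0.776, -0.001]
ft_force: [-0.2, -0.0, 0.5]
gripper_width: 1.003
```

Call:
apply_moves:
  slide:
    - [0,0,0]
    - [0,0,0]
    - [0,0,0]
    - [0,0,0]
    - [0,0,0]
    - [0,0,0]
  rotation:
    - [0,0,0]
    - [0,0,0]
    - [0,0,0]
    - [0,0,0]
    - [0,0,0]
    - [0,0,0]
  gripper: [-1,-1,-1,-1,-1,-1]
  grip_force: 60

```text
clock: 23.8
position: [0.5378, 0.1872, 0.0212]
tcp_rot: [-3.043, -0.776, -0.006]
ft_force: [-2.0, -1.4, 8.6]
gripper_width: 0.505
```

```bash
python3 - <<'E'
from h import *
from rig import r
st=r.get_state()
print(st["position"],st["ft_force"],st["gripper_width"],st["q"].round(3),turn(st,toolR(.5,0,-1)).round(3))
E
```

```text
[0.53778893 0.18722706 0.02122743] [-1.96224938 -1.3843316   8.60307801] 0.5046145471234462 [0.253 0.675 1.736 0.002 0.727 1.323] [-0.002  0.003  0.001]
```

Call:
apply_moves:
  slide:
    - [0,0,4]
    - [0,0,12]
    - [-4,4,15]
    - [-8,8,15]
    - [-11.5,13,15]
    - [-11.5,13,15]
    - [-11.5,13,15]
    - [-11.5,13,15]
    - [-11.5,13,15]
  rotation:
    - [0,0,0]
    - [0,0,0]
    - [0,0,-0.13]
    - [0,0,-0.26]
    - [0,0,-0.39]
    - [0,0,-0.52]
    - [0,0,-0.65]
    - [0,0,-0.779]
    - [0,0,-0.779]
  gripper: [-1,-1,-1,-1,-1,-1,-1,-1,-1]

```text
clock: 24.7
position: [0.5253, 0.2001, 0.035]
tcp_rot: [-3.11, 0.441, -0.003]
ft_force: [-0.2, -0.1, -5.9]
gripper_width: 0.508
```

```bash
python3 look.py 10
```

```text
[0.52544698 0.20005456 0.03489516] [-0.8 -0.3 -5.4] 0.505 [ 0.281  0.643  1.752 -0.     0.745  2.128] [-0.001  0.002  0.776]
```

View pics/s10.png

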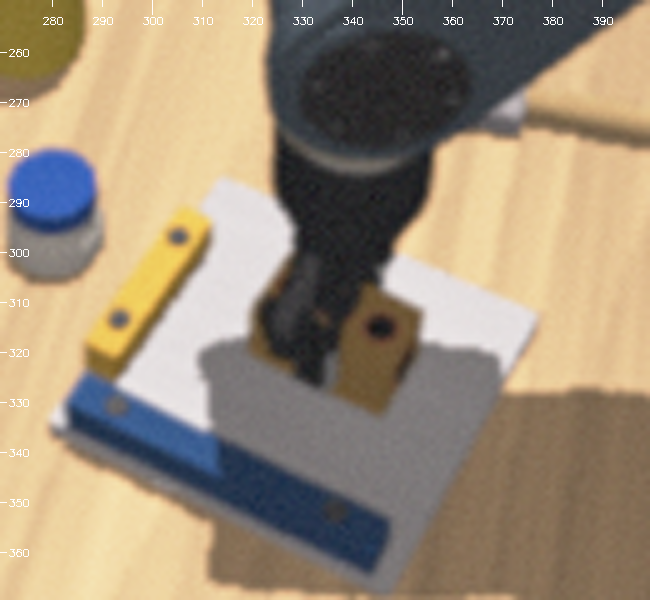

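View pics/t10.png

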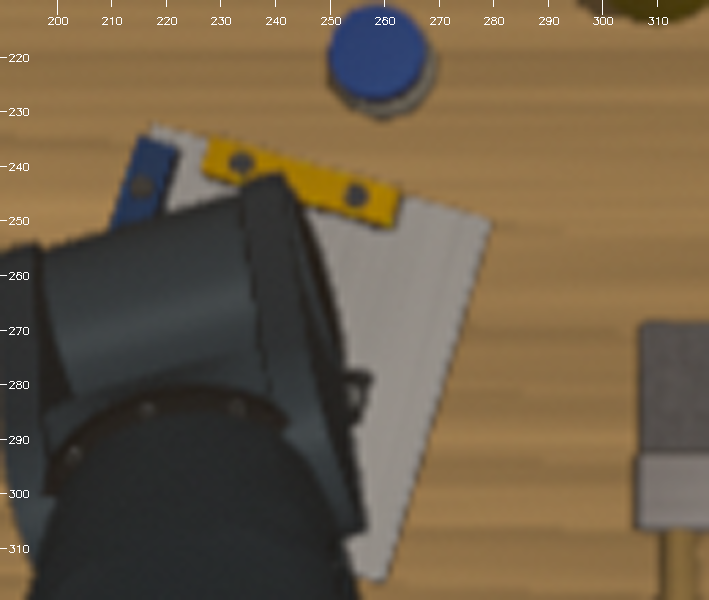

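Aligned with the fence. Lower: 15 mm to contact, then press.

Call:
apply_moves:
  slide:
    - [0,0,-4]
    - [0,0,-8]
    - [0,0,-11]
    - [0,0,-12.5]
    - [0,0,-13.5]
    - [0,0,-13.5]
  rotation:
    - [0,0,0]
    - [0,0,0]
    - [0,0,0]
    - [0,0,0]
    - [0,0,0]
    - [0,0,0]
  gripper: [-1,-1,-1,-1,-1,-1]
  grip_force: 80

```text
clock: 25.4
position: [0.5255, 0.2001, 0.0214]
tcp_rot: [-3.111, 0.438, -0.003]
ft_force: [-1.8, -0.3, -1.8]
gripper_width: 0.5
```

Call:
apply_moves:
  slide:
    - [0,0,-0.7]
    - [0,0,-1.4]
    - [0,0,-1.4]
  rotation:
    - [0,0,0]
    - [0,0,0]
    - [0,0,0]
  gripper: [-1,-1,-1]

```text
clock: 25.7
position: [0.5255, 0.2001, 0.0213]
tcp_rot: [-3.111, 0.438, -0.003]
ft_force: [-9.6, -3.7, 18.2]
gripper_width: 0.501
```

Call:
apply_moves:
  slide:
    - [0,0,-0.5]
    - [0,0,-0.5]
    - [0,0,-0.5]
    - [0,0,-0.5]
  rotation:
    - [0,0,0]
    - [0,0,0]
    - [0,0,0]
    - [0,0,0]
  gripper: [-1,-1,-1,-1]

```text
clock: 26.1
position: [0.5255, 0.2001, 0.0213]
tcp_rot: [-3.111, 0.437, -0.003]
ft_force: [-11.8, -2.9, 25.5]
gripper_width: 0.504
```

Call:
apply_moves:
  slide:
    - [0,0,1.5]
    - [0,0,1.5]
    - [0,0,1.5]
    - [0,0,1.5]
    - [0,0,1.5]
    - [0,0,1.5]
    - [0,0,1.5]
  rotation:
    - [0,0,0]
    - [0,0,0]
    - [0,0,0]
    - [0,0,0]
    - [0,0,0]
    - [0,0,0]
    - [0,0,0]
  gripper: [-1,1,1,1,1,1,1]

```text
clock: 26.8
position: [0.5255, 0.2, 0.0207]
tcp_rot: [-3.11, 0.438, -0.003]
ft_force: [-0.4, -0.3, 0.9]
gripper_width: 1.005
```

Call:
apply_moves:
  slide:
    - [0,0,20]
    - [0,0,60]
    - [-5,-20,75]
    - [-13.5,-47,75]
    - [-13.5,-47,75]
    - [-13.5,-47,75]
  rotation:
    - [0,0,0]
    - [0,0,0]
    - [0,0,0]
    - [0,0,0]
    - [0,0,0]
    - [0,0,0]
  gripper: [1,1,-1,-1,-1,-1]
  grip_force: 40

```text
clock: 27.4
position: [0.5121, 0.1529, 0.0959]
tcp_rot: [-3.11, 0.439, -0.003]
ft_force: [-0.3, 0.0, 0.2]
gripper_width: 0.328
```

```bash
python3 look.py 11
```

```text
[0.51220763 0.15355226 0.09562933] [ 0.4 -0.1 -1. ] 0.14 [ 0.204  0.505  1.804 -0.     0.831  2.055] [-0.001  0.002  0.78 ]
```

View pics/s11.png

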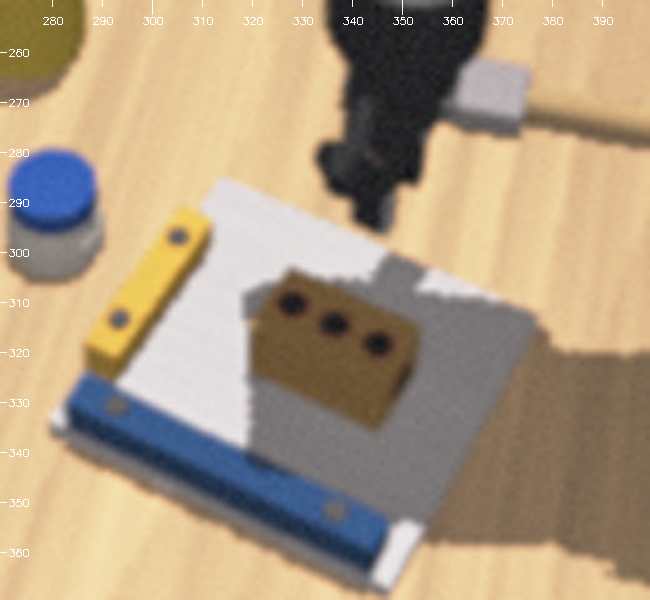

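Call:
apply_moves:
  slide:
    - [0,0,-30]
    - [0,0,-60]
    - [0,0,-72]
    - [0,0,-73.5]
    - [0,0,-73.5]
  rotation:
    - [0,0,0]
    - [0,0,0]
    - [0,0,0]
    - [0,0,0]
    - [0,0,0]
  gripper: [-1,-1,-1,-1,-1]

```text
clock: 28.0
position: [0.5124, 0.1534, 0.0227]
tcp_rot: [-3.11, 0.437, -0.003]
ft_force: [1.1, -0.5, -0.4]
gripper_width: -0.004
```

Call:
apply_moves:
  slide:
    - [1.4,4.8,0]
    - [2.8,9.6,0]
    - [3.9,13.5,0]
    - [5,17.3,0]
    - [6.1,21.1,0]
    - [7.2,25,0]
    - [8.3,28.8,0]
    - [9.4,32.7,0]
    - [10.5,36.5,0]
    - [11,38.5,0]
  rotation:
    - [0,0,0]
    - [0,0,0]
    - [0,0,0]
    - [0,0,0]
    - [0,0,0]
    - [0,0,0]
    - [0,0,0]
    - [0,0,0]
    - [0,0,0]
    - [0,0,0]
  gripper: [-1,-1,-1,-1,-1,-1,-1,-1,-1,-1]

```text
clock: 29.0
position: [0.5232, 0.1916, 0.0229]
tcp_rot: [3.111, -0.437, 0.004]
ft_force: [-2.2, -6.5, 5.7]
gripper_width: -0.002
```

```bash
python3 look.py 12
```

```text
[0.5232721  0.19173094 0.02282623] [ 1.  -2.2  1.6] 0.001 [ 2.680e-01  6.570e-01  1.767e+00 -1.000e-03  7.150e-01  2.119e+00] [-0.001  0.002  0.779]
```

View pics/s12.png

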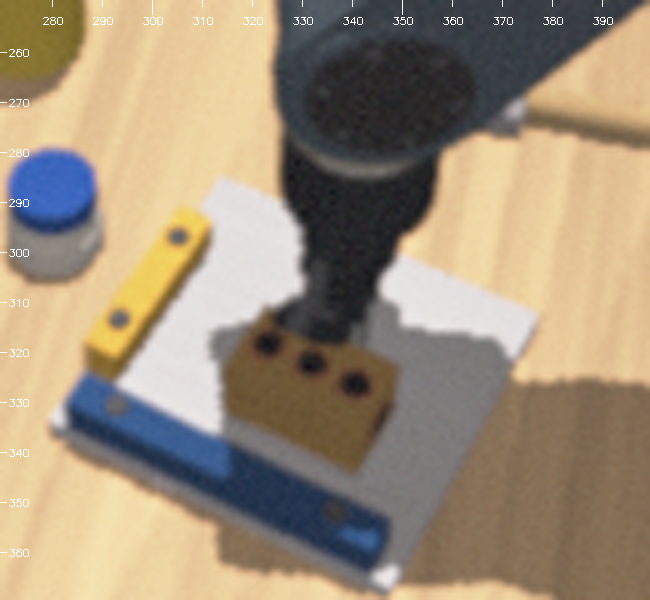

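View pics/t12.png

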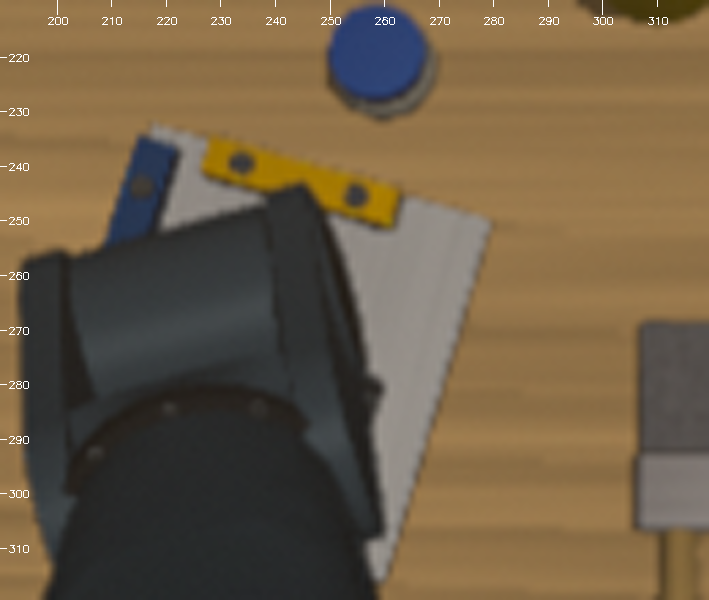

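Call:
apply_moves:
  slide:
    - [0.8,2.9,0]
    - [1.7,5.8,0]
    - [2.5,8.7,0]
    - [3.3,11.5,0]
    - [4.1,14.4,0]
    - [4.7,16.3,0]
    - [5.2,18.3,0]
    - [5.5,19.2,0]
  rotation:
    - [0,0,0]
    - [0,0,0]
    - [0,0,0]
    - [0,0,0]
    - [0,0,0]
    - [0,0,0]
    - [0,0,0]
    - [0,0,0]
  gripper: [-1,-1,-1,-1,-1,-1,-1,-1]

```text
clock: 29.9
position: [0.5285, 0.2106, 0.0227]
tcp_rot: [3.111, -0.438, 0.003]
ft_force: [-1.9, -6.9, 6.3]
gripper_width: 0.002
```

Call:
apply_moves:
  slide:
    - [0.3,1,0]
    - [0.5,1.9,0]
    - [0.5,1.9,0]
  rotation:
    - [0,0,0]
    - [0,0,0]
    - [0,0,0]
  gripper: [-1,-1,-1]

```text
clock: 30.2
position: [0.5291, 0.2125, 0.0227]
tcp_rot: [-3.111, 0.438, -0.003]
ft_force: [-1.7, -5.4, 5.1]
gripper_width: -0.002
```

Call:
apply_moves:
  slide:
    - [0.3,1,0]
    - [0.5,1.9,0]
    - [0.5,1.9,0]
  rotation:
    - [0,0,0]
    - [0,0,0]
    - [0,0,0]
  gripper: [-1,-1,-1]

```text
clock: 30.5
position: [0.5295, 0.2144, 0.0226]
tcp_rot: [-3.111, 0.438, -0.003]
ft_force: [-1.8, -4.9, 5.0]
gripper_width: -0.001
```

```bash
python3 look.py 13
```

```text
[0.52957112 0.21439258 0.02266399] [-0.7 -5.1  4.4] -0.002 [ 3.040e-01  6.750e-01  1.729e+00 -1.000e-03  7.360e-01  2.155e+00] [-0.001  0.002  0.78 ]
```

View pics/s13.png

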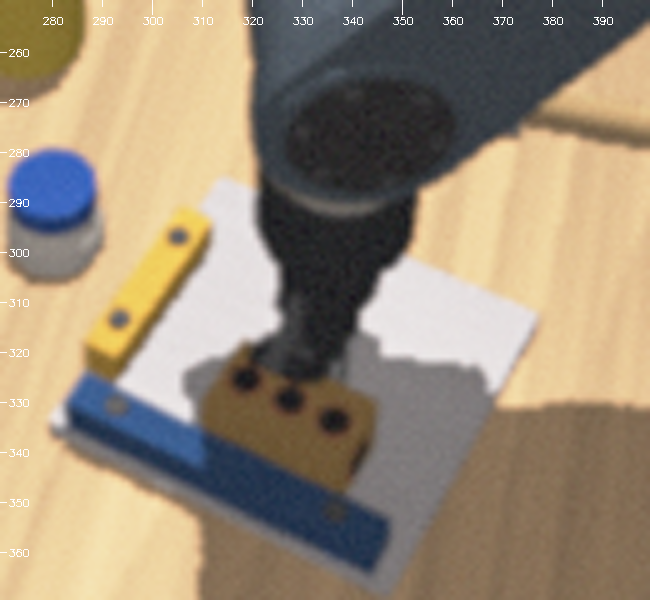

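Call:
apply_moves:
  slide:
    - [0.3,1,0]
    - [0.5,1.9,0]
    - [0.8,2.9,0]
    - [0.8,2.9,0]
  rotation:
    - [0,0,0]
    - [0,0,0]
    - [0,0,0]
    - [0,0,0]
  gripper: [-1,-1,-1,-1]

```text
clock: 31.0
position: [0.5303, 0.2166, 0.0226]
tcp_rot: [3.11, -0.438, 0.002]
ft_force: [-1.3, -10.9, 6.4]
gripper_width: 0.001
```

Call:
apply_moves:
  slide:
    - [0.2,0.6,0]
    - [0.4,1.3,0]
    - [0.4,1.3,0]
    - [0.4,1.3,0]
  rotation:
    - [0,0,0]
    - [0,0,0]
    - [0,0,0]
    - [0,0,0]
  gripper: [-1,-1,-1,-1]

```text
clock: 31.4
position: [0.5303, 0.2168, 0.0227]
tcp_rot: [3.108, -0.437, 0.001]
ft_force: [-3.6, -19.9, 10.2]
gripper_width: 0.001
```

```bash
python3 look.py 14
```

```text
[0.53026997 0.2167462  0.02266961] [ -3.7 -19.1  11. ] 0.003 [ 0.308  0.678  1.722 -0.004  0.742  2.161] [0.003 0.001 0.78 ]
```

View pics/s14.png

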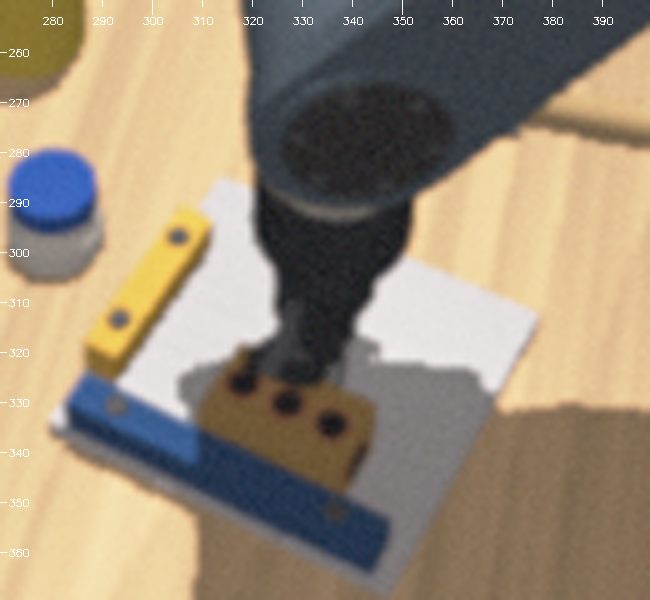

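Call:
apply_moves:
  slide:
    - [-1.5,-5,0]
    - [-4,-14.4,0]
    - [-4,-14.4,40]
    - [-4,-14.4,75]
    - [-20,5,75]
    - [-50,49,75]
    - [-50,49,75]
    - [-50,49,75]
  rotation:
    - [0,0,0]
    - [0,0,0]
    - [0,0,0]
    - [0,0,0]
    - [0,0,0]
    - [0,0,0]
    - [0,0,0]
    - [0,0,0]
  gripper: [-1,-1,-1,-1,-1,-1,-1,-1]

```text
clock: 32.3
position: [0.4801, 0.2684, 0.0973]
tcp_rot: [-3.111, 0.434, -0.003]
ft_force: [0.9, -0.5, -0.6]
gripper_width: -0.002
```

```bash
python3 look.py 15
```

```text
[0.48108104 0.26724371 0.09724314] [-0.  -0.2  0.5] 0.002 [ 4.230e-01  5.250e-01  1.762e+00 -1.000e-03  8.520e-01  2.274e+00] [-0.001  0.002  0.78 ]
```

View pics/s15.png

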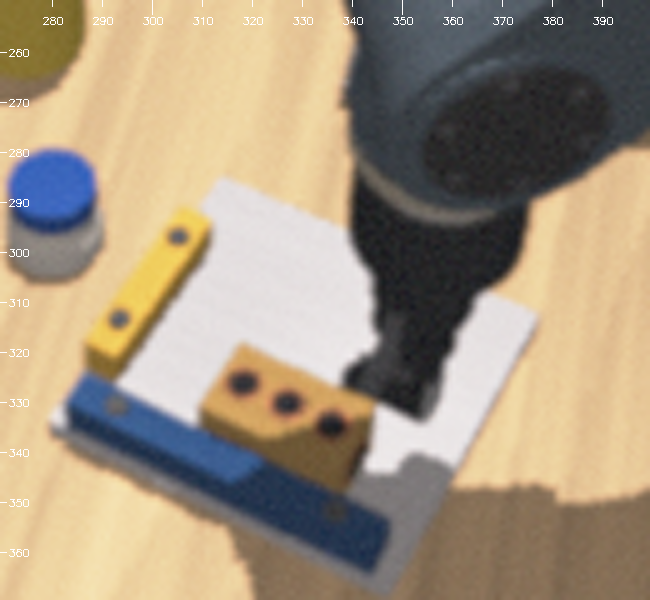

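View pics/t15.png

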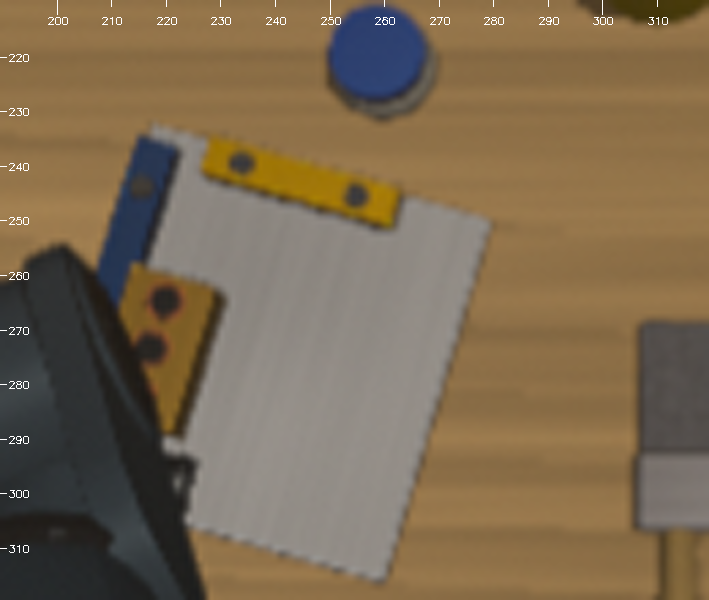

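Call:
apply_moves:
  slide:
    - [0,0,-30]
    - [0,0,-60]
    - [0,0,-73]
    - [0,0,-74.5]
    - [0,0,-74.5]
  rotation:
    - [0,0,0]
    - [0,0,0]
    - [0,0,0]
    - [0,0,0]
    - [0,0,0]
  gripper: [-1,-1,-1,-1,-1]

```text
clock: 32.9
position: [0.4813, 0.2675, 0.0233]
tcp_rot: [-3.11, 0.439, -0.004]
ft_force: [0.9, 0.8, -0.2]
gripper_width: 0.005
```

Call:
apply_moves:
  slide:
    - [4.8,-1.4,0]
    - [8.7,-2.5,0]
    - [12.5,-3.6,0]
    - [16.3,-4.7,0]
    - [20.2,-5.8,0]
    - [24,-6.9,0]
    - [27.9,-8,0]
    - [31.7,-9.1,0]
    - [35.6,-10.2,0]
    - [38.5,-11,0]
  rotation:
    - [0,0,0]
    - [0,0,0]
    - [0,0,0]
    - [0,0,0]
    - [0,0,0]
    - [0,0,0]
    - [0,0,0]
    - [0,0,0]
    - [0,0,0]
    - [0,0,0]
  gripper: [-1,-1,-1,-1,-1,-1,-1,-1,-1,-1]

```text
clock: 33.9
position: [0.5188, 0.2568, 0.023]
tcp_rot: [-3.111, 0.438, -0.001]
ft_force: [-6.3, 2.1, 5.5]
gripper_width: -0.005
```

```bash
python3 look.py 16
```

```text
[0.51930685 0.256671   0.02293542] [-2.1  0.7  1.2] -0.002 [ 3.790e-01  6.850e-01  1.706e+00 -1.000e-03  7.480e-01  2.230e+00] [-0.001  0.001  0.78 ]
```

View pics/s16.png

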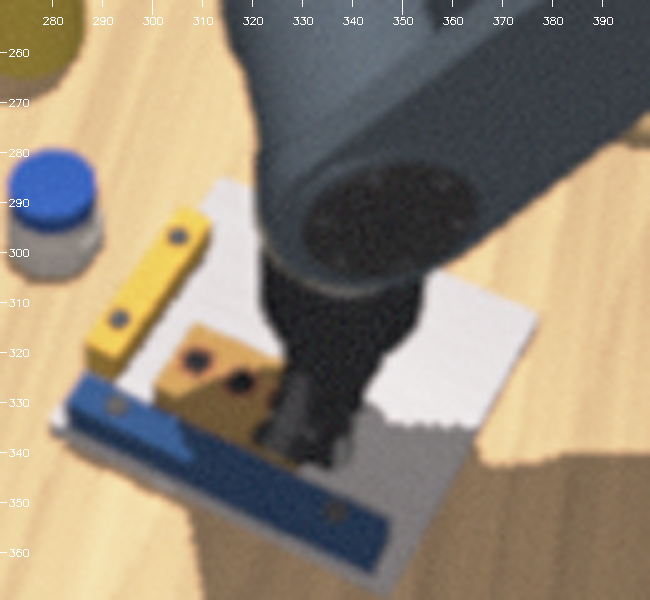

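View pics/t16.png

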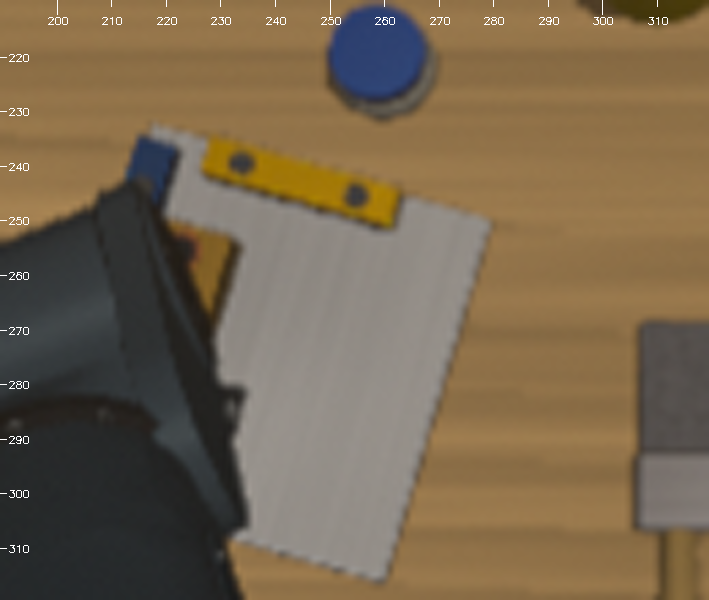

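Call:
apply_moves:
  slide:
    - [2.9,-0.8,0]
    - [5.8,-1.7,0]
    - [8.7,-2.5,0]
    - [11.5,-3.3,0]
    - [14.4,-4.1,0]
    - [16.8,-4.8,0]
    - [18.7,-5.4,0]
    - [20.2,-5.8,0]
    - [20.2,-5.8,0]
  rotation:
    - [0,0,0]
    - [0,0,0]
    - [0,0,0]
    - [0,0,0]
    - [0,0,0]
    - [0,0,0]
    - [0,0,0]
    - [0,0,0]
    - [0,0,0]
  gripper: [-1,-1,-1,-1,-1,-1,-1,-1,-1]

```text
clock: 34.9
position: [0.5392, 0.2509, 0.0228]
tcp_rot: [-3.111, 0.438, -0.002]
ft_force: [-3.3, 0.9, 2.9]
gripper_width: -0.0
```

Call:
apply_moves:
  slide:
    - [1,-0.3,0]
    - [1.9,-0.5,0]
    - [2.9,-0.8,0]
    - [2.9,-0.8,0]
  rotation:
    - [0,0,0]
    - [0,0,0]
    - [0,0,0]
    - [0,0,0]
  gripper: [-1,-1,-1,-1]

```text
clock: 35.3
position: [0.542, 0.2502, 0.0229]
tcp_rot: [-3.111, 0.438, -0.002]
ft_force: [-4.6, 1.1, 3.2]
gripper_width: -0.0
```

Call:
apply_moves:
  slide:
    - [1,-0.3,0]
    - [1.9,-0.5,0]
    - [2.9,-0.8,0]
    - [2.9,-0.8,0]
  rotation:
    - [0,0,0]
    - [0,0,0]
    - [0,0,0]
    - [0,0,0]
  gripper: [-1,-1,-1,-1]

```text
clock: 35.7
position: [0.5449, 0.2494, 0.0228]
tcp_rot: [-3.111, 0.438, -0.002]
ft_force: [-4.7, 1.0, 2.9]
gripper_width: -0.002
```

Call:
apply_moves:
  slide:
    - [1,-0.3,0]
    - [1.9,-0.5,0]
    - [2.9,-0.8,0]
    - [2.9,-0.8,0]
  rotation:
    - [0,0,0]
    - [0,0,0]
    - [0,0,0]
    - [0,0,0]
  gripper: [-1,-1,-1,-1]

```text
clock: 36.1
position: [0.5458, 0.2491, 0.0228]
tcp_rot: [3.111, -0.438, -0.004]
ft_force: [-17.1, 5.4, 12.7]
gripper_width: -0.001
```

Call:
apply_moves:
  slide:
    - [0.5,-0.1,0]
    - [0.5,-0.1,0]
    - [0.5,-0.1,0]
    - [-3,0.8,0]
    - [-10,2.8,0]
    - [-15,4,30]
    - [-20,5,75]
    - [-45,-10,90]
    - [-70,-40,100]
    - [-90,-80,120]
  rotation:
    - [0,0,0]
    - [0,0,0]
    - [0,0,0]
    - [0,0,0]
    - [0,0,0]
    - [0,0,0]
    - [0,0,0]
    - [0,0,0]
    - [0,0,0]
    - [0,0,0]
  gripper: [-1,-1,-1,-1,-1,-1,-1,-1,-1,-1]

```text
clock: 37.1
position: [0.4564, 0.1682, 0.1426]
tcp_rot: [-3.111, 0.435, -0.002]
ft_force: [1.0, -0.4, 1.2]
gripper_width: 0.003
```

Call:
apply_moves:
  slide:
    - [-20,-45,20]
    - [-40,-90,20]
    - [-60,-135,20]
    - [-60,-160,20]
    - [-60,-160,20]
  rotation:
    - [0,0,0]
    - [0,0,0]
    - [0,0,0]
    - [0,0,0]
    - [0,0,0]
  gripper: [-1,-1,-1,-1,-1]

```text
clock: 37.6
position: [0.3979, 0.0062, 0.1631]
tcp_rot: [3.11, -0.443, 0.006]
ft_force: [0.7, 0.3, 0.7]
gripper_width: -0.0
```

```bash
python3 look.py 17; python3 - <<'E'
from h import *
s,t,st=pickle.load(open("17.pkl","rb"))
crop(s,275,300,350,370,"pics/s17z.png"); crop(t,190,225,270,305,"pics/t17z.png"); cv2.imwrite("pics/t17f.png",t["color"])
E
```

```text
[0.39829509 0.00834152 0.16291523] [-0.2  1.   0.4] 0.001 [-9.600e-02  1.730e-01  2.090e+00  1.000e-03  8.750e-01  1.756e+00] [-0.001  0.003  0.781]
```

View pics/s17z.png

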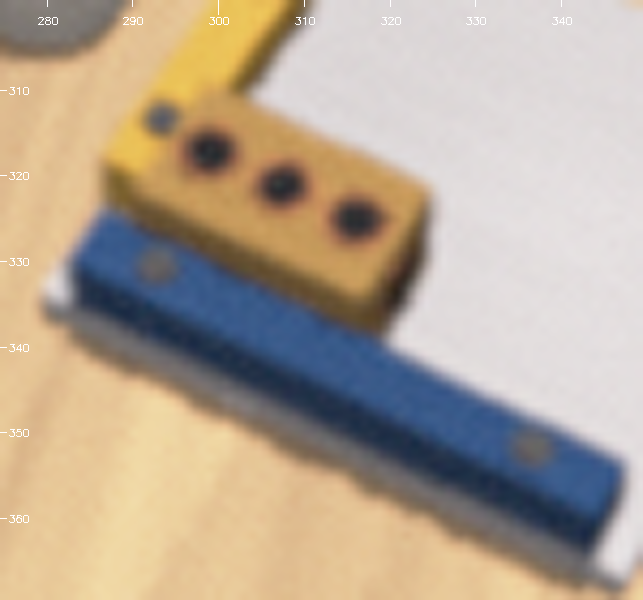

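View pics/t17z.png

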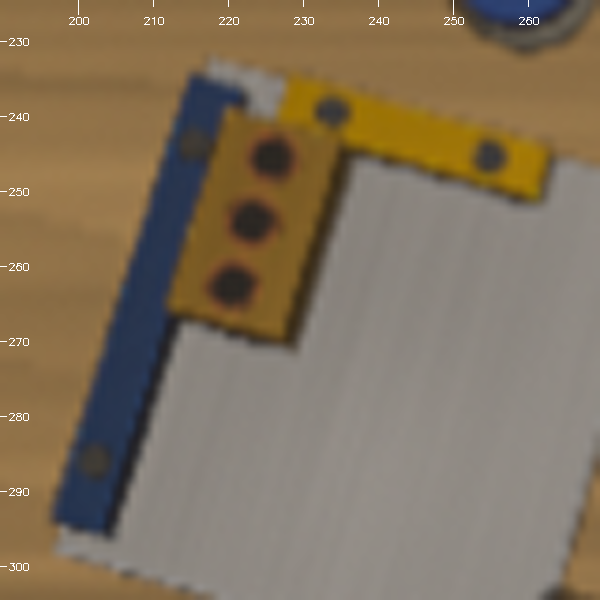

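View pics/t17f.png

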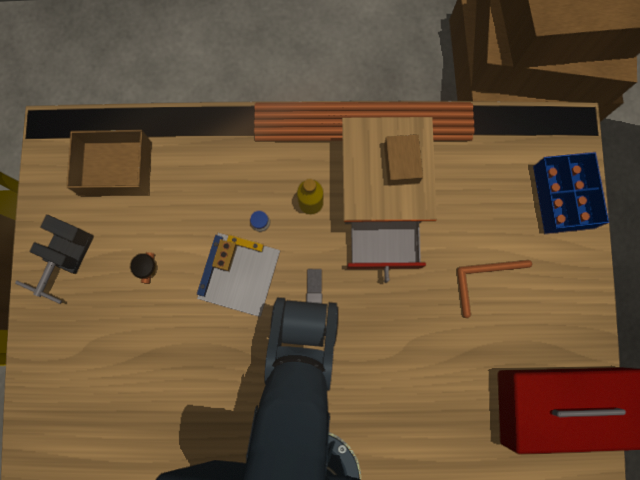

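```bash
python3 - <<'E'
from fitblk import *
s,t,st=pickle.load(open("17.pkl","rb"))
a,b,h=.038,.022,.020
Q=dict(t=(t,[.5437,.1992,-.2784],np.array([[.0244,0,h],[0,0,h],[-.0244,0,h],[-a,b,h],[-a,-b,h]]),[(225.9,245.6),(223.2,254),(220.6,262.6),(211.7,266),(228.5,270.3)]),
 s=(s,[.5407,.2036,-.2807],np.array([[.0244,0,h],[0,0,h],[-.0244,0,h],[-a,b,h],[-a,-b,h],[a,-b,h]]),[(299,317.3),(307.3,321.2),(316.1,325),(317.5,335.3),(324.5,322),(302,310.3)]))
for k,(p,j,L,U) in Q.items():
    f=lambda q:(proj(p,body([q[0],q[1],.032,q[2]],L))-np.array(U)).ravel()
    q=least_squares(f,[.59,.237,-.28]).x; R=np.array([[np.cos(j[2]),np.sin(j[2])],[-np.sin(j[2]),np.cos(j[2])]])
    print(k,q.round(4),"in corner:",(R@(q[:2]-j[:2])-[.075,.07]).round(4),"dyaw",round(q[2]-j[2],4),abs(f(q)).max().round(2))
E
```

```text
t [ 0.5927  0.235  -0.2381] in corner: [-0.0377 -0.0222] dyaw 0.0403 0.76
s [ 0.5895  0.2373 -0.3278] in corner: [-0.0374 -0.0241] dyaw -0.0471 2.22
```

Call:
apply_moves:
  slide:
    - [30,30,0]
    - [62,62,0]
    - [94,94,0]
    - [126,126,0]
    - [155,155,0]
    - [175,174,0]
    - [175,174,0]
    - [175,174,-40]
    - [175,174,-80]
    - [175,174,-80]
  rotation:
    - [0,0,0]
    - [0,0,0]
    - [0,0,0]
    - [0,0,0]
    - [0,0,0]
    - [0,0,0]
    - [0,0,0]
    - [0,0,0]
    - [0,0,0]
    - [0,0,0]
  gripper: [-1,-1,-1,-1,-1,-1,-1,-1,-1,-1]

```text
clock: 38.7
position: [0.5694, 0.1824, 0.0781]
tcp_rot: [3.108, -0.436, -0.01]
ft_force: [-0.5, -0.6, -0.1]
gripper_width: 0.002
```

```bash
python3 look.py 18
```

```text
[0.57276243 0.18296753 0.08331208] [ 0.3 -0.2  1.9] -0.002 [ 0.232  0.622  1.627 -0.     0.891  2.082] [-0.     0.001  0.779]
```

View pics/s18.png

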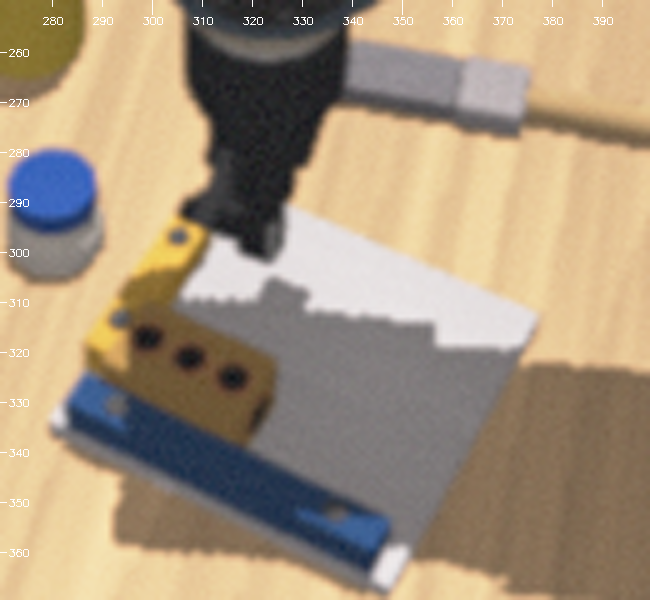

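Call:
apply_moves:
  slide:
    - [0,0,-20]
    - [0,0,-40]
    - [0,0,-56]
    - [0,0,-60]
    - [0,0,-60]
  rotation:
    - [0,0,0]
    - [0,0,0]
    - [0,0,0]
    - [0,0,0]
    - [0,0,0]
  gripper: [-1,-1,-1,-1,-1]

```text
clock: 39.3
position: [0.5734, 0.1827, 0.0234]
tcp_rot: [-3.11, 0.438, -0.004]
ft_force: [1.3, -0.2, -0.1]
gripper_width: 0.003
```

Call:
apply_moves:
  slide:
    - [0.8,2.9,0]
    - [1.7,5.8,0]
    - [2.5,8.7,0]
    - [3.3,11.5,0]
    - [4.1,14.4,0]
    - [4.7,16.3,0]
    - [5.2,18.3,0]
    - [5.2,18.3,0]
  rotation:
    - [0,0,0]
    - [0,0,0]
    - [0,0,0]
    - [0,0,0]
    - [0,0,0]
    - [0,0,0]
    - [0,0,0]
    - [0,0,0]
  gripper: [-1,-1,-1,-1,-1,-1,-1,-1]

```text
clock: 40.1
position: [0.5783, 0.201, 0.0227]
tcp_rot: [-3.11, 0.438, -0.003]
ft_force: [0.1, -0.1, -0.1]
gripper_width: -0.002
```

Call:
apply_moves:
  slide:
    - [0.3,1,0]
    - [0.5,1.9,0]
    - [0.8,2.6,0]
    - [0.8,2.6,0]
  rotation:
    - [0,0,0]
    - [0,0,0]
    - [0,0,0]
    - [0,0,0]
  gripper: [-1,-1,-1,-1]

```text
clock: 40.5
position: [0.5787, 0.2025, 0.0227]
tcp_rot: [3.11, -0.438, 0.001]
ft_force: [-3.1, -7.0, 2.9]
gripper_width: 0.002
```

Call:
apply_moves:
  slide:
    - [0.3,1,0]
    - [0.5,1.6,0]
    - [0.5,1.6,0]
    - [0.5,1.6,0]
  rotation:
    - [0,0,0]
    - [0,0,0]
    - [0,0,0]
    - [0,0,0]
  gripper: [-1,-1,-1,-1]

```text
clock: 40.9
position: [0.5787, 0.2027, 0.0227]
tcp_rot: [3.108, -0.438, -0.001]
ft_force: [-5.6, -18.3, 7.8]
gripper_width: 0.002
```

Call:
apply_moves:
  slide:
    - [-0.8,-2.9,0]
    - [-3,-9.6,0]
    - [-5,-16,0]
    - [-5,-16,40]
    - [-5,-16,85]
    - [-30,-40,120]
    - [-60,-70,140]
    - [-90,-105,140]
    - [-110,-140,140]
    - [-110,-140,140]
  rotation:
    - [0,0,0]
    - [0,0,0]
    - [0,0,0]
    - [0,0,0]
    - [0,0,0]
    - [0,0,0]
    - [0,0,0]
    - [0,0,0]
    - [0,0,0]
    - [0,0,0]
  gripper: [-1,-1,-1,-1,-1,-1,-1,-1,-1,-1]

```text
clock: 41.9
position: [0.4672, 0.0624, 0.163]
tcp_rot: [3.11, -0.442, 0.002]
ft_force: [0.7, 0.2, 0.6]
gripper_width: 0.0
```

```bash
python3 look.py 19; python3 - <<'E'
from h import *
s,t,st=pickle.load(open("19.pkl","rb"))
crop(s,275,300,350,370,"pics/s19z.png"); crop(t,190,225,270,305,"pics/t19z.png")
# project ideal located block outline with per-camera jig fits
for k,p,j in(("s",s,[.5407,.2036,-.2807]),("t",t,[.5437,.1992,-.2784])):
    from fitblk import body
    L=np.array([[.0244,0,.02],[-.0244,0,.02],[-.038,.022,.02],[-.038,-.022,.02],[.038,-.022,.02]])+[.075-.038,.07-.022,.032]
    print(k,proj(p,body([j[0],j[1],0,j[2]],L)).round(1).tolist())
E
```

```text
[0.46961286 0.06452884 0.16311587] [ 0.3 -0.1 -0.5] -0.001 [0.038 0.303 1.912 0.    0.923 1.89 ] [-0.002  0.003  0.781]
s [[299.1, 318.3], [316.5, 326.5], [317.1, 335.6], [325.7, 322.1], [298.8, 309.7]]
t [[226.0, 245.6], [220.7, 263.0], [211.4, 265.6], [227.0, 270.0], [235.3, 243.0]]
```

View pics/s19z.png

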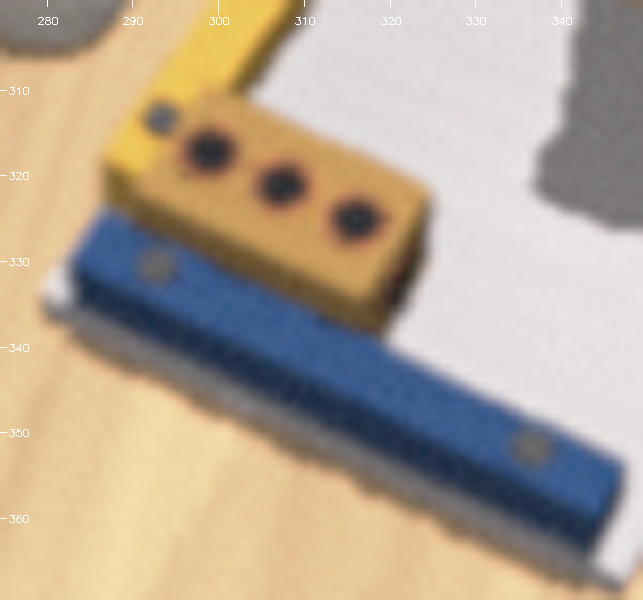

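View pics/t19z.png

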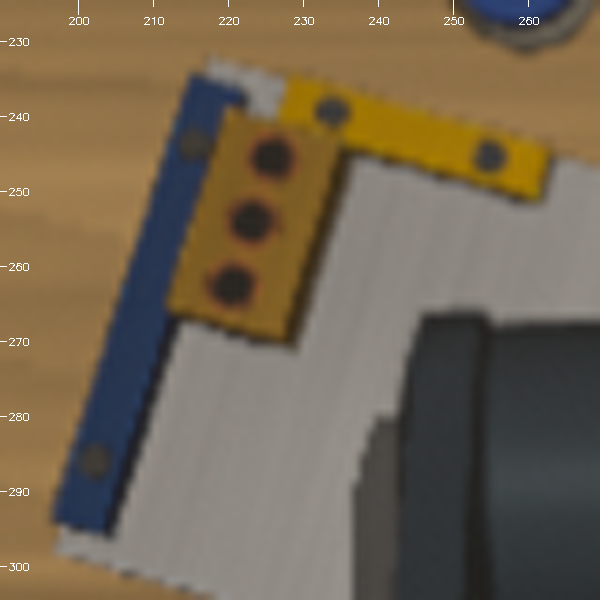

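```bash
python3 -c "
from rig import ticket
print(ticket.finish_job())"
```

```text
the job is handed in; nothing more can be done
None
```

I pulled the drawer out to its stop and moved the block to the jig. There I pressed it down with about 25 N, slid it against the blue fence and then along it to the yellow end stop. I handed in at about 42 s with the gripper clear of everything; no verdict was reported.

**Set down twice:** the wrist ran into a joint limit when I tried to put the block down aligned with the fence. I first set it on the plate about 45° off. That contact was already about 24 N, well clear of the fence and end stop. I then regripped it from straight above, turned it parallel to the fence and pressed it again.

**Last checks:**
- **Flush against the fence:** each push ended firmly, at about 19 N on the fence and 17 N on the stop. A second push on the fence stopped at the same place within 0.1 mm.
- **Position:** in the last pictures the ports lie within 0.3 pixel (top camera) of where a fully located block should appear. The side camera's points are mostly within about 1.5 pixels, but its hardest-to-see far corner is about 3 pixels off.
- **Squareness:** this is not proven by the pictures. Fits to each camera disagreed, at +2.3° and -2.7°, which is wider than the 2° limit. I relied on the firm pushes against the fence instead.
- **Side-camera offset:** the same fit put the block about 2 mm off the fence, while the top camera put it within 0.2 mm.
- **Rest of the scene:** in the last full top picture, taken before the second fence push, the drawer was out and the other things looked unmoved.

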